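Pry the spring clip off the foil reel's spindle

ROBOT

A 6-joint arm with a two-finger parallel gripper is mounted at the origin on the work surface. World frame = base frame: x ahead of the robot, y to its left, z up, the work surface at z = 0. Lengths are in m, angles in degrees, forces in N, time in s.
With the tool pointing down it reaches from about 0.35 to 0.875 m from the base axis. Payload 4.2 kg.
Tool frame: the origin (TCP) lies midway between the tips of the shut fingers; the grasp point (between the pads) lies 19 mm behind it; z points along the fingers, y is the line along which they close (so a half turn about z gives the same grasp; the last joint's range is limited). The gripper opens to 87 mm and grips with 3 to 60 N. Pads are 19 mm wide; open, the fingers measure 117 mm over their backs; the gripper's body (75 mm by 190 mm) begins 51 mm behind the grasp point.
Start: joints at [-62.303, 22.042, 0.453, 0, -68.411, -14.817], TCP at [0.139, -0.609, 0.196] pointing down, gripper open.
Joint ranges: [-179.83, 179.83], [-69.29, 118.12], [-61.27, 80.66], [-181.25, 117.63], [-171.15, -9.14], [-177.46, 177.46]. Speed limits (degrees/s): [159.86, 159.86, 180, 180, 180, 180].

INTERFACE

Orientations are given as a 3x3 rotation matrix whose columns are the frame's x, y, z axes.
In Python, from station import sense, capture, finish_job, silhouettes, landmark_of gives the robot as it stands.
- The arm moves only by the tool step_arm, never from a script. Its arguments are lists of equal length, an entry for each row: "linear": the shift along the tool's x, y, z in mm, a list of three; "delta_rot": the turn, a rotation vector about the tool's x, y, z in rad, a list of three; "grip": the finger opening in mm, from 0 to 87. A call has 1 to 10 rows; each row shifts and turns the commanded pose from where the row before left it, along the tool's axes as they then stand; what a row does not reach is not made up. A row lasts 1/8 s, in which the tool goes at most 62.5 mm and 10.7 degrees, less where a joint would pass 70% of its speed; a pose out of reach is approached as far as the arm can. A call with a gripper value outside its range is refused whole. The fingers move at their own pace and stop on an object; the grip force is fixed at half the most. Time passes only in rows, so rows that do not move let the fingers close. It gives the time, the measured TCP pose, the force, the opening and the grip force at its end, in the units of the state.
- sense(): the state, without advancing time (a new reading comes with each control period).
- capture(name): name is "side" or "top"; returns a dict with "img" (420x560x3 uint8, red, green, blue), "fx", "fy", "cx", "cy" (pixels), "k1" (the pictures are not rectified: a ray, as slopes to the right and down, at radius r is drawn at 1 + k1 r^2 times it, then the intrinsics apply), "world_to_cam" (4x4, takes a point from world to camera coordinates). Camera axes: x right, y up, looking along -z (the intrinsics and any distortion apply to the point x, -y, -z); pixel columns grow to the right and rows downward; lengths in m; the calibration is good to about 2 mm. A picture is of the moment at which its call begins. There is no depth.
- finish_job(): hands the job in; it is judged then, once.
Trained networks look in the newest picture that a camera, given by its name, has taken for a name from the list of things; names that differ only in an ending like _2 or _b are one class to them, and where a whole thing is asked for, a point or a joint stands for the part that bears it (a point fixed in the world has none). Each returns a list of dicts, best first, with "score" (0 to 1); they miss things now and then, are a little off and sometimes report something else, mostly with a low value. They report only what shows in the picture. A call takes as long as a camera call.
- silhouettes(camera, label): "mask" (420x560 bool, what is visible of it) and "point" ([column, row] in pixels, amid what is visible of it).
- landmark_of(camera, label): "point" ([column, row] in pixels: a listed point, or the origin of a listed thing).
The state is a dict: "time_s": time; "joints": joint angles; "joint_velocities": joint speeds; "effort": joint torques, N m; "tcp_pos": TCP position; "ee_rot": TCP orientation; "wrist_force": force on the tool from outside, world axes, zero at the start; "moment": the same for the moment, N m; "gripper_width": opening from 0.0 (shut) to 1.0 (fully open); "gripper_force": force on a finger pad.
Only numpy, scipy, OpenCV 4.12 (cv2) and the standard library are available. Lean on these libraries where they do the work, as an engineer would, in place of code of your own. Each camera call takes 0.05 s, during which the arm holds its last target. There are 200 camera calls.

TASK

Take the yellow-handled hooked pick from its wooden cradle, hook it into the eye of the red spring clip and pull the clip out of its groove on the foil reel's spindle; do not pull it off with the fingers. Then lay the pick back in the cradle as it lay before, and set the clip down gently so that it lies inside the blue dish, leaving the jar, bottle, hammer, solder reel and brush pot where they are.

Things in the scene. Friction and masses are not known exactly. Their poses are not given: they have to be found in the camera images.
- stand: Foil reel on an upright spindle, fixed: grey base disc 150 mm across, white reel flanges 140 mm across (upper face of the top one 47 mm above the bench), copper foil between. On it a dark collar 60 mm across, its top at 55 mm. The steel spindle has a groove (core 20 mm across) from 55 to 66 mm height, above it a head 30 mm across up to 84 mm. Origin: on the axis at bench height; z up.
- spindle_groove (a point): Point on the spindle axis at the height of the collar's top, 55 mm above the bench: bottom of the groove. The flange lies 8 mm lower, so the hook's pin can pass right through the eye, its tip 5 to 6 mm below this height.
- clip: Red horseshoe spring clip of 8 mm round wire, 87 mm long, about 85 g, flat on the collar round the groove, its eye overhanging: two slick sprung jaws, and a round pull eye on the closed side. Origin: centre of the ring of jaws, at the wire's underside; x points to the eye (the way to pull; the mouth is at -x), z up. It gives way at a pull of about 4 to 9 N and can swivel on the spindle.
- clip_ring (a point): Centre of the clip's ring of jaws, mid-wire (4 mm above its underside). The clip is off once this is 26 mm from the spindle axis; it then lies loose on the flange, tilted on the collar, or over the flange's edge.
- clip_eye (a point): Centre of the clip's eye, mid-wire, 44 mm along the clip's x from the ring's centre: hole 20 mm across, 36 mm over the outside. The loose clip can be pinched here from above, fingers closing along its y.
- pick: Hooked pick, about 200 g: yellow handle 120 x 16 x 20 mm (x, y, z), steel rod 7 mm thick on along +x, then bent straight down (-z) as a round-ended pin 7 mm thick. Origin: centre of the handle; x towards the hook, z up. It starts in the cradle, hook down, handle centre 60 mm above the bench; take it mid-handle, between the cradle's posts, fingers closing along y.
- hook_tip (a point): Lowest point of the pick's hook pin: 115 mm along x and 30 mm below the handle's centre.
- cradle: Dark wooden cradle fixed to the bench: base 125 x 70 x 6 mm with two forked posts at x = +42 and -42 mm, each 12 mm thick along x and 40 mm wide; slots 22 mm wide with flared tops, slot floor 50 mm and fork tops 75 mm above the bench. Origin: centre of its underside; x along the slots, the way the hook points when the pick lies in it.
- cradle_seat (a point): Where the centre of the pick's handle lies in the cradle, 60 mm above the cradle's underside.
- dish: Blue open dish fixed to the bench, outside 150 x 130 x 30 mm (x, y, z), walls and floor 5 mm thick. Origin: centre of its underside.
- jar: Amber jar with a steel lid, 60 mm across and 90 mm high, loose. Bystander. Origin: centre of its underside.
- bottle: White bottle with a red cap, 52 mm across and 130 mm high, loose. Bystander. Origin: centre of its underside.
- hammer: Hammer lying on the bench, loose. Bystander. Origin: under the tool, which lies along its x.
- solder_reel: Aluminium solder reel, 66 mm across and 40 mm high, loose. Bystander. Origin: centre of its underside.
- brush_pot: White ceramic pot, 80 mm across and 95 mm high, loose. Bystander. Origin: centre of its underside.

How it is judged:
By the outcome, as a careful person would: the job done as asked, in the order asked, and still so for the second after the job is handed in, with the robot touching nothing.
It also fails if it takes over 61 s, if anything falls off the work surface, if the arm or the gripper's body presses on something with over 40 N, if the wrist force passes 120 N, or if a joint passes its speed limit or range.

## Working session

There is one attempt and no reset: what is moved stays moved. The work goes in short steps, Python scripts to look and compute and a tool call to move; the robot and the scene stay as the last step left them, time stands still between calls to the robot, and variables do not carry over. Pictures are saved under pics/ and viewed, at most 10 in all, crops included, and the job is handed in when it is done.

Besides the shell and the picture viewer there is one more tool, called after "Request:" as a command line: name --argument value ..., lists and objects as JSON in quotes. step_arm: Moves the arm, as the interface text tells. Its arguments: {"type":"object","properties":{"linear":{"type":"array"},"delta_rot":{"type":"array"},"grip":{"type":"array"}},"required":["linear","delta_rot","grip"]}

```bash
mkdir -p pics; ls; cat > h.py <<'E'
import numpy as np, cv2
from station import *
def cam(n,name=None):
    c=capture(n)
    if name: cv2.imwrite(f'pics/{name}.png',c['img'][:,:,::-1])
    return c
def ray(c,p):
    d=np.array([(p[0]-c['cx'])/c['fx'],(p[1]-c['cy'])/c['fy']]); u=d.copy()
    for _ in range(30): u=d/(1+c['k1']*(u@u))
    M=np.array(c['world_to_cam']); R=M[:3,:3]; t=M[:3,3]
    return -R.T@t, R.T@np.array([u[0],-u[1],-1.])
def at_z(c,p,z):
    o,d=ray(c,p); return o+d*(z-o[2])/d[2]
def tri(c1,p1,c2,p2):
    o1,d1=ray(c1,p1);o2,d2=ray(c2,p2)
    s=np.linalg.lstsq(np.c_[d1,-d2],o2-o1,rcond=None)[0]
    a,b=o1+d1*s[0],o2+d2*s[1]; return (a+b)/2,np.linalg.norm(a-b)
def proj(c,P):
    M=np.array(c['world_to_cam']); q=M[:3,:3]@np.array(P)+M[:3,3]; u=np.array([q[0],-q[1]])/-q[2]
    u=u*(1+c['k1']*(u@u)); return np.array([u[0]*c['fx']+c['cx'],u[1]*c['fy']+c['cy']])
E
python3 - <<'E'
from h import *
np.set_printoptions(precision=4,suppress=True)
T=cam('top','t0');S=cam('side','s0')
for c in (T,S): print(ray(c,(280,210)))
Z=dict(stand=0,spindle_groove=.055,clip=.055,clip_ring=.059,clip_eye=.059,pick=.06,hook_tip=.03,cradle=0,cradle_seat=.06,dish=0,jar=0,bottle=0,hammer=0,solder_reel=0,brush_pot=0)
for n,z in Z.items():
    a=landmark_of('top',n);b=landmark_of('side',n)
    print(n,*[ (np.round(at_z(c,l[0]['point'],z),4),round(l[0]['score'],2)) if l else None for c,l in((T,a),(S,b))], tri(T,a[0]['point'],S,b[0]['point']) if a and b else '')
s=sense();print(s['time_s'],s['ee_rot'],s['tcp_pos'],s['wrist_force'])
E
```

```text
pics
(array([0.4938, 0.0304, 1.2446]), array([ 0.0743,  0.0176, -0.9971]))
(array([-0.0845,  0.9483,  0.7637]), array([ 0.5213, -0.6665, -0.5331]))
stand (array([ 0.621, -0.116,  0.   ]), 0.57) (array([ 0.6235, -0.1178,  0.    ]), 0.6) (array([ 0.6213, -0.1155,  0.0018]), np.float64(0.0011678257579288674))
spindle_groove (array([ 0.6246, -0.1154,  0.055 ]), 0.9) (array([ 0.6208, -0.1095,  0.055 ]), 0.95) (array([ 0.625 , -0.1159,  0.0507]), np.float64(2.375479136021187e-05))
clip None (array([ 0.6291, -0.1286,  0.055 ]), 0.6) 
clip_ring None (array([ 0.624 , -0.1175,  0.059 ]), 0.51) 
clip_eye (array([ 0.6016, -0.072 ,  0.059 ]), 0.56) (array([ 0.6048, -0.0735,  0.059 ]), 0.67) (array([ 0.6022, -0.0713,  0.0608]), np.float64(0.0018709615371591106))
pick (array([0.4907, 0.3632, 0.06  ]), 0.95) (array([0.4869, 0.3603, 0.06  ]), 0.64) (array([0.4888, 0.3616, 0.0604]), np.float64(0.004715543221190198))
hook_tip (array([0.5495, 0.2744, 0.03  ]), 0.82) (array([ 0.6451, -0.1599,  0.03  ]), 0.62) (array([0.4843, 0.1973, 0.2551]), np.float64(0.1257413034831063))
cradle (array([0.4854, 0.3522,
[... 678 characters left out ...]
), 0.93) (array([ 0.7469,  0.1887, -0.0144]), np.float64(0.005583151476387307))
hammer (array([0.3983, 0.0531, 0.    ]), 0.87) (array([0.39  , 0.0588, 0.    ]), 0.92) (array([ 0.396 ,  0.0522, -0.0067]), np.float64(0.004230869789367968))
solder_reel (array([0.6502, 0.4429, 0.    ]), 0.76) (array([0.6556, 0.4391, 0.    ]), 0.83) (array([0.6502, 0.4419, 0.0047]), np.float64(0.0016371196445583098))
brush_pot (array([ 0.7334, -0.326 ,  0.    ]), 0.74) (array([ 0.7216, -0.3163,  0.    ]), 0.81) (array([ 0.7331, -0.3299, -0.0089]), np.float64(0.004882918575184861))
1.6 [[-0.9748 -0.2229  0.    ]
 [-0.2229  0.9748 -0.    ]
 [-0.     -0.     -1.    ]] [ 0.1394 -0.6093  0.1959] [0.0168 0.5534 0.4434]
```

View pics/t0.png

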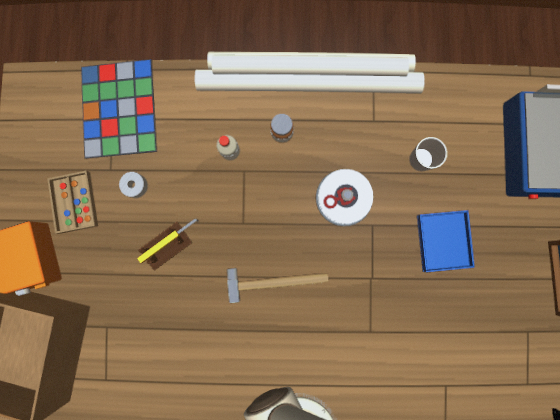

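View pics/s0.png

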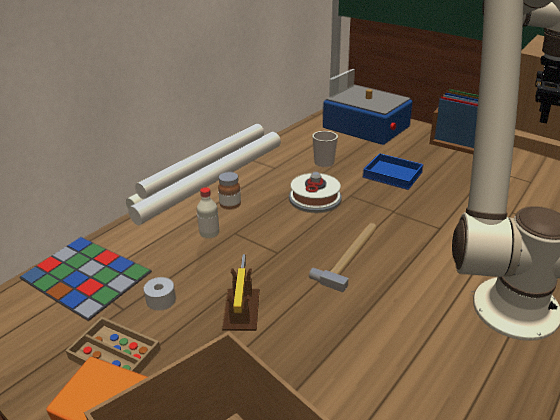

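Top: pick at (157,247) with its hook at (196,221); stand at (345,197) with the clip's eye at (331,201); dish at (445,241). The side view agrees. Next I'll get the axes by colour.

```bash
cat > m.py <<'E'
from h import *
np.set_printoptions(precision=4,suppress=True)
def yellow(c):
    h=cv2.cvtColor(c['img'],cv2.COLOR_RGB2HSV); return (h[...,0]>24)&(h[...,0]<36)&(h[...,1]>150)&(h[...,2]>90)
def blob(m):
    n,l,s,ce=cv2.connectedComponentsWithStats(m.astype(np.uint8)); i=1+np.argmax(s[1:,4]); return l==i
def rect(c,m,z):
    ys,xs=np.nonzero(m); P=np.array([at_z(c,p,z)[:2] for p in zip(xs,ys)])*1000
    (cx,cy),(w,h),a=cv2.minAreaRect(P.astype(np.float32)); e=np.linalg.eigh(np.cov(P.T)); v=e[1][:,-1]
    return P.mean(0),(cx,cy),(w,h),a,np.degrees(np.arctan2(v[1],v[0]))
E
python3 - <<'E'
from m import *
T=cam('top');S=cam('side')
m=blob(yellow(T));print('handle',m.sum(),rect(T,m,.07))
h=cv2.cvtColor(T['img'],cv2.COLOR_RGB2HSV)
b=(h[...,0]>100)&(h[...,0]<125)&(h[...,1]>150); b[:,:380]=0;b[:,490:]=0
print('dish',rect(T,blob(b),.028))
ys,xs=np.mgrid[:420,:560]
near=np.hypot(xs-345,ys-197)<32
w=near&(h[...,1]<60)&(h[...,2]>130); print('flange',rect(T,w,.047)[1:3])
hh=h[...,0]; r=near&((hh<8)|(hh>172))&(h[...,1]>120); print('clip',r.sum(),rect(T,r,.061))
big=cv2.resize(T['img'][160:230,310:380],(560,560),interpolation=cv2.INTER_CUBIC)
c2=cv2.resize(S['img'][165:215,285:345],(560,466),interpolation=cv2.INTER_CUBIC)
cv2.imwrite('pics/z.png',big[:,:,::-1]);
for n in('pick','cradle','clip','dish','stand'):
    l=silhouettes('top',n)
    if l: print(n,l[0]['score'],l[0]['mask'].sum(),rect(T,l[0]['mask'],{'pick':.07,'cradle':.0,'clip':.061,'dish':.028,'stand':.047}[n]))
E
```

```text
handle 297 (array([486.7727, 356.8157]), (486.5485534667969, 357.47552490234375), (16.171138763427734, 118.08456420898438), 36.2542610168457, np.float64(126.57202668135616))
dish (array([ 509.0425, -379.7864]), (509.647705078125, -380.2618408203125), (147.6080780029297, 130.4973602294922), 5.691229343414307, np.float64(-173.4087012151324))
flange ((619.8666381835938, -112.73481750488281), (141.1116180419922, 140.9674072265625))
clip 167 (array([613.0597, -94.9099]), (612.894775390625, -97.07380676269531), (40.62808609008789, 78.30430603027344), 27.181901931762695, np.float64(108.97474085079584))
pick 0.94 460 (array([496.7571, 342.2375]), (504.7497253417969, 332.0222473144531), (20.93010139465332, 181.96116638183594), 37.222198486328125, np.float64(126.75700563281539))
cradle 0.57 1065 (array([488.1679, 353.9531]), (489.1869812011719, 357.2547607421875), (76.09033203125, 130.95504760742188), 35.72420120239258, np.float64(128.23353508409508))
clip 0.8 247 (array([610.6209, -89.5242]), (610.938720703125, -93.17071533203125), (42.85844421386719, 73.71763610839844), 30.44757080078125, np.float64(109.31952360941509))
dish 0.85 3116 (array([ 509.7435, -377.1893]), (509.4580078125, -377.164794921875), (153.8953399658203, 144.04071044921875), 4.708812236785889, np.float64(-175.9709146779515))
stand 0.87 2362 (array([ 619.0736, -111.5986]), (617.2855834960938, -111.43584442138672), (141.06283569335938, 143.4066162109375), 0.6513651013374329, np.float64(165.24030855056964))
```

View pics/z.png

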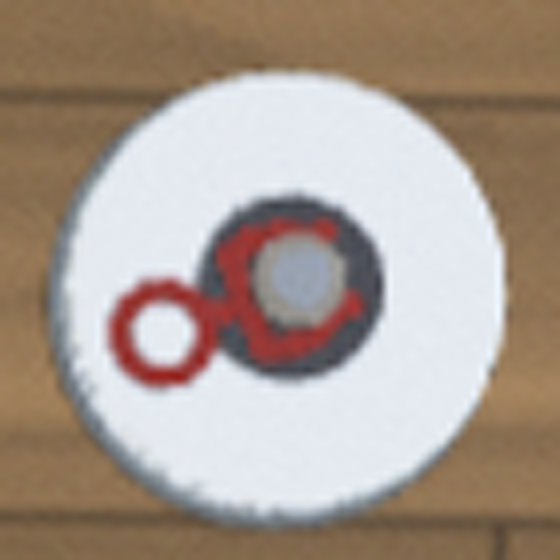

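```bash
cat > plan.py <<'E'
from h import *
def plan(wps):
    """wps: (x,y,z mm, yaw deg, rows, grip) with tool down; prints rows in tool axes, rounded."""
    s=sense(); R=np.array(s['ee_rot']); p=np.array(s['tcp_pos'])*1000; yaw=np.degrees(np.arctan2(R[1,0],R[0,0]))
    L=[];D=[];G=[]
    # levelling: remaining tilt folded into the first row's turn
    for k,(x,y,z,w,n,g) in enumerate(wps):
        for i in range(n):
            f=1/(n-i); dw=((w-yaw+180)%360-180)*f; a=np.radians(yaw)
            tx=np.array([np.cos(a),np.sin(a),0]); ty=np.array([np.sin(a),-np.cos(a),0])
            d=(np.array([x,y,z])-p)*f; l=np.round([d@tx,d@ty,-d[2]],1); r=round(-np.radians(dw),3)
            p=p+tx*l[0]+ty*l[1]-np.array([0,0,l[2]]); yaw-=np.degrees(r)
            L.append(l.tolist());D.append([0,0,r]);G.append(g)
    for i in range(0,len(L),10): print('LIN',L[i:i+10],'\nROT',D[i:i+10],'\nGRIP',G[i:i+10])
    print('end',p,yaw,'tilt',R[:,2],'t',s['time_s'])
E
python3 - <<'E'
from plan import *
plan([(450,-250,190,255,9,87),(487,357,130,306.6,11,87)])
E
```

```text
LIN [[-42.5, 31.2, 0.6], [-46.0, 25.9, 0.7], [-48.8, 20.2, 0.6], [-50.8, 14.2, 0.7], [-52.2, 7.9, 0.6], [-52.7, 1.6, 0.7], [-52.6, -4.7, 0.6], [-51.6, -11.0, 0.7], [-49.9, -17.2, 0.6], [-54.2, 11.0, 5.5]] 
ROT [[0, 0, np.float64(-0.12)], [0, 0, np.float64(-0.121)], [0, 0, np.float64(-0.12)], [0, 0, np.float64(-0.121)], [0, 0, np.float64(-0.12)], [0, 0, np.float64(-0.121)], [0, 0, np.float64(-0.12)], [0, 0, np.float64(-0.121)], [0, 0, np.float64(-0.12)], [0, 0, np.float64(-0.082)]] 
GRIP [87, 87, 87, 87, 87, 87, 87, 87, 87, 87]
LIN [[-54.9, 6.6, 5.5], [-55.2, 2.1, 5.4], [-55.2, -2.5, 5.5], [-54.8, -7.0, 5.4], [-54.1, -11.5, 5.5], [-53.0, -15.9, 5.4], [-51.5, -20.1, 5.5], [-49.7, -24.3, 5.4], [-47.5, -28.3, 5.5], [-45.0, -32.0, 5.4]] 
ROT [[0, 0, np.float64(-0.082)], [0, 0, np.float64(-0.082)], [0, 0, np.float64(-0.082)], [0, 0, np.float64(-0.082)], [0, 0, np.float64(-0.082)], [0, 0, np.float64(-0.082)], [0, 0, np.float64(-0.082)], [0, 0, np.float64(-0.082)], [0, 0, np.float64(-0.081)], [0, 0, np.float64(-0.082)]] 
GRIP [87, 87, 87, 87, 87, 87, 87, 87, 87, 87]
end [487.03589757 356.97160185 130.04630614] -53.38578102953364 tilt [-5.26485790e-06 -8.37806474e-06 -1.00000000e+00] t 1.95
```

Request:
step_arm --linear '[[-42.5,31.2,0.6],[-46,25.9,0.7],[-48.8,20.2,0.6],[-50.8,14.2,0.7],[-52.2,7.9,0.6],[-52.7,1.6,0.7],[-52.6,-4.7,0.6],[-51.6,-11,0.7],[-49.9,-17.2,0.6],[-54.2,11,5.5]]' --delta_rot '[[0,0,-0.12],[0,0,-0.121],[0,0,-0.12],[0,0,-0.121],[0,0,-0.12],[0,0,-0.121],[0,0,-0.12],[0,0,-0.121],[0,0,-0.12],[0,0,-0.082]]' --grip '[60,60,60,60,60,60,60,60,60,60]'

```text
time_s: 3.2
tcp_pos: [0.4559, -0.1936, 0.1846]
ee_rot: [[-0.176, -0.984, 0.002], [-0.984, 0.176, -0.001], [0.0, -0.002, -1.0]]
wrist_force: [1.1, 0.2, -0.4]
gripper_width: 0.688
gripper_force: 0.0
```

Request:
step_arm --linear '[[-54.9,6.6,5.5],[-55.2,2.1,5.4],[-55.2,-2.5,5.5],[-54.8,-7,5.4],[-54.1,-11.5,5.5],[-53,-15.9,5.4],[-51.5,-20.1,5.5],[-49.7,-24.3,5.4],[-47.5,-28.3,5.5],[-45,-32,5.4]]' --delta_rot '[[0,0,-0.082],[0,0,-0.082],[0,0,-0.082],[0,0,-0.082],[0,0,-0.082],[0,0,-0.082],[0,0,-0.082],[0,0,-0.082],[0,0,-0.081],[0,0,-0.082]]' --grip '[60,60,60,60,60,60,60,60,60,60]'

```text
time_s: 4.45
tcp_pos: [0.487, 0.3589, 0.1301]
ee_rot: [[0.599, -0.801, 0.0], [-0.801, -0.599, 0.0], [0.0, -0.0, -1.0]]
wrist_force: [1.4, 0.1, 1.2]
gripper_width: 0.682
gripper_force: 0.0
```

```bash
python3 - <<'E'
from plan import *
S=cam('side');T=cam('top')
im=np.hstack([cv2.resize(T['img'][190:290,100:220],(400,333)),cv2.resize(S['img'][215:335,180:320],(388,333))])
cv2.imwrite('pics/a.png',im[:,:,::-1])
plan([(487,357,41,-53.4,6,60)])
print(sense()['tcp_pos'])
E
```

```text
LIN [[0.6, 0.5, 14.6], [0.6, 0.5, 14.6], [0.6, 0.5, 14.7], [0.6, 0.5, 14.6], [0.6, 0.5, 14.7], [0.6, 0.4, 14.6]] 
ROT [[0, 0, np.float64(0.001)], [0, 0, np.float64(0.001)], [0, 0, np.float64(0.001)], [0, 0, np.float64(0.001)], [0, 0, np.float64(0.001)], [0, 0, np.float64(0.001)]] 
GRIP [60, 60, 60, 60, 60, 60]
end [487.02399442 356.99607021  41.02240094] -53.42808661609354 tilt [ 6.52251765e-04  4.76667201e-04 -9.99999674e-01] t 4.55
[0.4871917  0.36161599 0.1288224 ]
```

View pics/a.png

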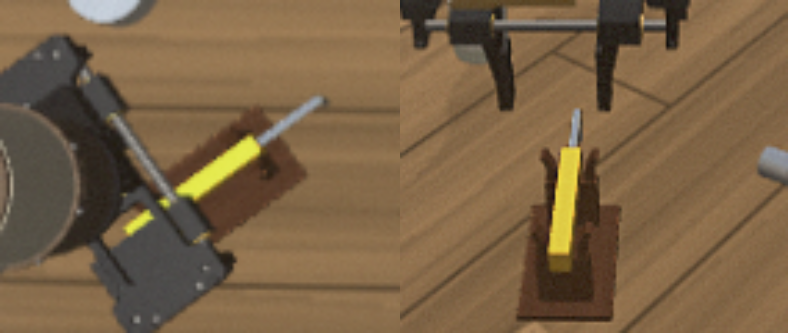

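The fingers straddle the handle with clearance on both sides. Going down.

Request:
step_arm --linear '[[0,0,20],[0,0,20],[0,0,20],[0,0,14],[0,0,10],[0,0,5],[0,0,0]]' --delta_rot '[[0,0,0],[0,0,0],[0,0,0],[0,0,0],[0,0,0],[0,0,0],[0,0,0]]' --grip '[60,60,60,60,60,60,60]'

```text
time_s: 5.42
tcp_pos: [0.4872, 0.357, 0.0411]
ee_rot: [[0.596, -0.803, 0.0], [-0.803, -0.596, 0.0], [0.0, -0.0, -1.0]]
wrist_force: [0.6, 0.1, -0.1]
gripper_width: 0.689
gripper_force: 0.0
```

```bash
python3 - <<'E'
from m import *
for i in range(2):
    T=cam('top');S=cam('side'); s=sense();print(s['time_s'],s['tcp_pos'],s['wrist_force'],np.array(s['joints']))
m=blob(yellow(S)); print(rect(S,m,.06)[0],m.sum())
E
```

```text
5.525 [0.4874 0.3573 0.0416] [0.4472 0.3002 0.6712] [ 51.5813  28.4558 -13.5887   0.0155 -47.8898 -14.9689]
5.625 [0.4873 0.3573 0.0417] [-0.2515 -0.5189 -0.1254] [ 51.5834  28.45   -13.5938   0.0067 -47.8868 -14.9681]
[490.2886 354.1317] 253
```

Request:
step_arm --linear '[[0,0,0],[0,0,0],[0,0,0],[0,0,0],[0,0,0],[0,0,0]]' --delta_rot '[[0,0,0],[0,0,0],[0,0,0],[0,0,0],[0,0,0],[0,0,0]]' --grip '[10,10,10,10,10,10]'

```text
time_s: 6.38
tcp_pos: [0.487, 0.3568, 0.041]
ee_rot: [[0.596, -0.803, -0.0], [-0.803, -0.596, -0.0], [0.0, 0.0, -1.0]]
wrist_force: [-0.2, -0.3, -0.3]
gripper_width: 0.17
gripper_force: 30.0
```

Request:
step_arm --linear '[[0,0,-5],[0,0,-15],[0,0,-25],[0,0,-25],[0,0,0]]' --delta_rot '[[0,0,0],[0,0,0],[0,0,0],[0,0,0],[0,0,0]]' --grip '[10,10,10,10,10]'

```text
time_s: 7.0
tcp_pos: [0.4884, 0.3584, 0.1141]
ee_rot: [[0.597, -0.802, 0.004], [-0.803, -0.597, 0.005], [-0.001, -0.006, -1.0]]
wrist_force: [0.3, 0.2, -2.6]
gripper_width: 0.169
gripper_force: 30.0
```

```bash
python3 - <<'E'
from plan import *
plan([(564.8,46.7,108,-71,9,10)])
E
```

```text
LIN [[32.9, 13.8, 0.7], [33.3, 12.7, 0.7], [33.7, 11.6, 0.7], [34.1, 10.4, 0.7], [34.4, 9.3, 0.7], [34.7, 8.1, 0.7], [35.0, 6.9, 0.6], [35.2, 5.7, 0.7], [35.4, 4.5, 0.6]] 
ROT [[0, 0, np.float64(0.034)], [0, 0, np.float64(0.034)], [0, 0, np.float64(0.034)], [0, 0, np.float64(0.034)], [0, 0, np.float64(0.034)], [0, 0, np.float64(0.034)], [0, 0, np.float64(0.035)], [0, 0, np.float64(0.034)], [0, 0, np.float64(0.035)]] 
GRIP [10, 10, 10, 10, 10, 10, 10, 10, 10]
end [564.80902912  46.68781289 108.02270857] -71.01726417135848 tilt [ 0.00436752  0.00469412 -0.99997944] t 7.0
```

Request:
step_arm --linear '[[32.9,13.8,0.7],[33.3,12.7,0.7],[33.7,11.6,0.7],[34.1,10.4,0.7],[34.4,9.3,0.7],[34.7,8.1,0.7],[35,6.9,0.6],[35.2,5.7,0.7],[35.4,4.5,0.6],[0,0,0]]' --delta_rot '[[0,0,0.034],[0,0,0.034],[0,0,0.034],[0,0,0.034],[0,0,0.034],[0,0,0.034],[0,0,0.035],[0,0,0.034],[0,0,0.035],[0,0,0]]' --grip '[10,10,10,10,10,10,10,10,10,10]'

```text
time_s: 8.25
tcp_pos: [0.5627, 0.0431, 0.1038]
ee_rot: [[0.321, -0.947, -0.002], [-0.947, -0.321, -0.001], [-0.0, 0.002, -1.0]]
wrist_force: [-0.6, 1.0, -2.3]
gripper_width: 0.173
gripper_force: 30.0
```

```bash
cat > e.py <<'E'
from m import *
S=cam('side');T=cam('top');s=sense();print(s['time_s'],s['tcp_pos'],np.array(s['ee_rot'])[:,0])
a=cv2.resize(T['img'][160:230,290:380],(390,303),interpolation=cv2.INTER_CUBIC);b=cv2.resize(S['img'][150:220,275:365],(390,303),interpolation=cv2.INTER_CUBIC)
import sys
cv2.imwrite(f'pics/{sys.argv[1]}.png',np.hstack([a,b])[:,:,::-1])
R=np.array(s['ee_rot']);p=np.array(s['tcp_pos']);tip=p+R[:,0]*.115-np.array([0,0,1])*.011
print('tip kin',tip,'top px',proj(T,tip),'side px',proj(S,tip))
ax=np.array([.620,-.113,.059]); eye=np.array([.6055,-.0714,.059]); print('eye px',proj(T,eye),proj(S,eye))
for n in('hook_tip','clip_eye','clip_ring'):
    l=[landmark_of('top',n),landmark_of('side',n)]
    print(n,[(np.round(x[0]['point'],1),round(x[0]['score'],2)) if x else None for x in l], tri(T,l[0][0]['point'],S,l[1][0]['point']) if l[0] and l[1] else '')
E
python3 e.py b
```

```text
8.35 [0.5628 0.045  0.1042] [ 0.3242 -0.946  -0.0004]
tip kin [ 0.6001 -0.0638  0.0931] top px [326.862  202.2092] side px [311.1381 178.7851]
eye px [328.7764 201.3387] [310.8409 188.1237]
hook_tip [(array([325.2, 200.6]), 0.5), (array([314.3, 181.4]), 0.62)] (array([ 0.5986, -0.0641,  0.0861]), np.float64(0.014414979680772929))
clip_eye [(array([329.7, 203.7]), 0.8), (array([313.1, 187.4]), 0.47)] (array([ 0.5993, -0.0734,  0.0625]), np.float64(0.0002543066543523097))
clip_ring [(array([342.5, 194.8]), 0.7), (array([351.5, 256.4]), 0.58)] (array([ 0.5916, -0.1668, -0.2138]), np.float64(0.13432596708577244))
```

View pics/b.png

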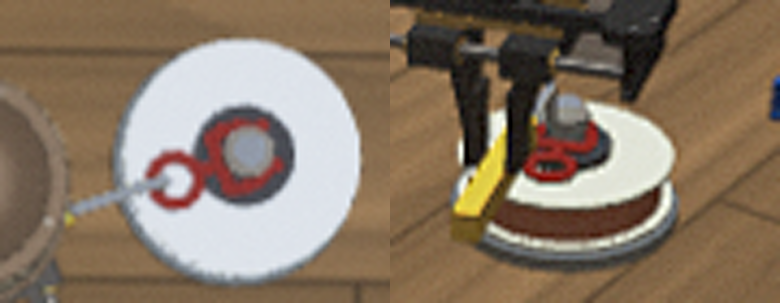

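Top: rod end at px (327.6,202), eye at (330.3,201.3). The predicted tip agrees. Now an exact eye centre from the red hole and the residuals.

```bash
python3 - <<'E'
from m import *
from plan import plan
T=cam('top');S=cam('side')
for p in ((330.1,201.1),(330.6,201.5)): print(at_z(T,p,.059))
p=(275+(548-390)/4.333-.5,150+163/4.333-.5); print('side eye px',p,at_z(S,p,.059))
# axis: spindle head top disc & collar from the top view
h=cv2.cvtColor(T['img'],cv2.COLOR_RGB2HSV);ys,xs=np.mgrid[:420,:560];near=np.hypot(xs-345,ys-197)<32
w=near&(h[...,1]<60)&(h[...,2]>130); print('flange',rect(T,w,.047)[1:3])
c=(np.hypot(xs-345,ys-196)<16)&~((h[...,1]<40)&(h[...,2]>180)); c=c&(xs>336); print('collar',rect(T,blob(c),.055)[1:3])
tip=np.array([.6001,-.0638,.0931]); print(proj(T,tip+[0,0,.03]))
# template: fit eye ring (r 14) by red mask correlation
red=(near&((h[...,0]<8)|(h[...,0]>172))&(h[...,1]>110)).astype(float)
best=max((sum(red[tuple(np.round(proj(T,[x+.014*np.cos(a),y+.014*np.sin(a),.061])[::-1]).astype(int))] for a in np.linspace(0,6.28,40)),x,y) for x in np.arange(.590,.616,.001) for y in np.arange(-.085,-.06,.001)); print(best)
E
```

```text
[ 0.6061 -0.0747  0.059 ]
[ 0.6051 -0.076   0.059 ]
side eye px (310.9643434110316, 187.11827832910222) [ 0.6084 -0.0761  0.059 ]
flange ((620.0445556640625, -113.48445129394531), (142.04783630371094, 144.77206420898438))
collar ((621.3363037109375, -117.94503784179688), (58.699134826660156, 50.83768081665039))
[327.9   201.061]
(np.float64(36.0), np.float64(0.606), np.float64(-0.074))
```

Request:
step_arm --linear '[[5,-1,5],[6,-1,8],[3,0,8],[0,0,0],[0,0,0]]' --delta_rot '[[0,0,0],[0,0,0],[0,0,0],[0,0,0],[0,0,0]]' --grip '[10,10,10,10,10]'

```text
time_s: 9.38
tcp_pos: [0.5699, 0.0326, 0.0839]
ee_rot: [[0.325, -0.946, -0.0], [-0.946, -0.325, -0.0], [0.0, 0.0, -1.0]]
wrist_force: [-0.0, -0.1, -3.0]
gripper_width: 0.17
gripper_force: 30.0
```

```bash
python3 e.py c
```

```text
9.475 [0.57   0.0328 0.0842] [ 0.3251 -0.9457  0.0001]
tip kin [ 0.6074 -0.076   0.0732] top px [331.1056 200.0628] side px [311.3246 182.6911]
eye px [328.7764 201.3387] [310.8409 188.1237]
hook_tip [(array([327.9, 198.7]), 0.5), (array([312.8, 186.9]), 0.47)] (array([ 0.6068, -0.072 ,  0.0626]), np.float64(0.011901049008169077))
clip_eye [(array([329.1, 201.5]), 0.65), (array([310.9, 186.3]), 0.67)] (array([ 0.6049, -0.0715,  0.0648]), np.float64(0.000914968732362472))
clip_ring [(array([343.4, 198.5]), 0.51), (array([314.2, 181.2]), 0.52)] (array([ 0.6152, -0.1065,  0.0615]), np.float64(0.005537037518511758))
```

View pics/c.png

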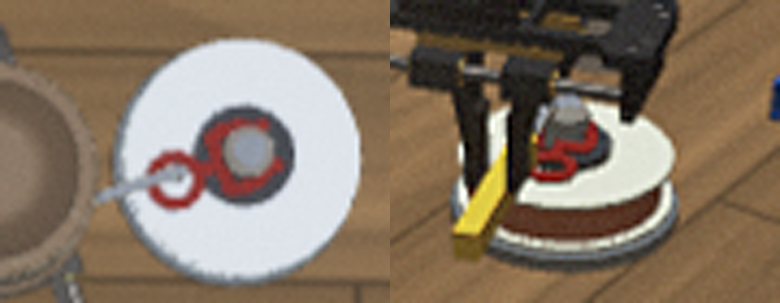

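Top: rod end at px (331.5,199.7), which drops to about the eye centre (330,201) at clip height. I'll shift 2 mm forward and lower.

Request:
step_arm --linear '[[2,0,4],[0,0,5],[0,0,4],[0,0,3],[0,0,0]]' --delta_rot '[[0,0,0],[0,0,0],[0,0,0],[0,0,0],[0,0,0]]' --grip '[10,10,10,10,10]'

```text
time_s: 10.4
tcp_pos: [0.5702, 0.0307, 0.0676]
ee_rot: [[0.325, -0.946, -0.001], [-0.946, -0.325, -0.0], [-0.0, 0.001, -1.0]]
wrist_force: [-0.3, -0.4, -2.7]
gripper_width: 0.171
gripper_force: 30.0
```

Request:
step_arm --linear '[[0,0,3],[0,0,3],[0,0,2],[0,0,0]]' --delta_rot '[[0,0,0],[0,0,0],[0,0,0],[0,0,0]]' --grip '[10,10,10,10]'

```text
time_s: 10.9
tcp_pos: [0.5703, 0.0307, 0.0597]
ee_rot: [[0.325, -0.946, -0.0], [-0.946, -0.325, -0.0], [-0.0, 0.0, -1.0]]
wrist_force: [-0.3, -0.7, -1.3]
gripper_width: 0.17
gripper_force: 30.0
```

Request:
step_arm --linear '[[-2,0,-0.5],[-2,0,0],[-2,0,0],[-2,0,0],[-1,0,0],[0,0,0]]' --delta_rot '[[0,0,0],[0,0,0],[0,0,0],[0,0,0],[0,0,0],[0,0,0]]' --grip '[10,10,10,10,10,10]'

```text
time_s: 11.65
tcp_pos: [0.5675, 0.0393, 0.0605]
ee_rot: [[0.325, -0.946, -0.0], [-0.946, -0.325, -0.0], [0.0, 0.0, -1.0]]
wrist_force: [0.2, -0.5, -1.0]
gripper_width: 0.171
gripper_force: 30.0
```

```bash
python3 e.py d
```

```text
11.75 [0.5675 0.0393 0.0605] [ 0.3249 -0.9457 -0.0001]
tip kin [ 0.6049 -0.0695  0.0494] top px [327.6868 201.9112] side px [310.5425 191.5119]
eye px [328.7764 201.3387] [310.8409 188.1237]
hook_tip [(array([325.5, 200.8]), 0.39), (array([311.8, 193.3]), 0.48)] (array([ 0.6042, -0.0666,  0.0457]), np.float64(0.009095489804203338))
clip_eye [(array([327.8, 202. ]), 0.55), (array([310.8, 182.8]), 0.54)] (array([ 0.6024, -0.067 ,  0.0786]), np.float64(0.0010625329501350333))
clip_ring [(array([345.5, 196.5]), 0.47), (array([312.2, 180.4]), 0.4)] (array([ 0.6223, -0.1109,  0.0597]), np.float64(0.009800167057701262))
```

View pics/d.png

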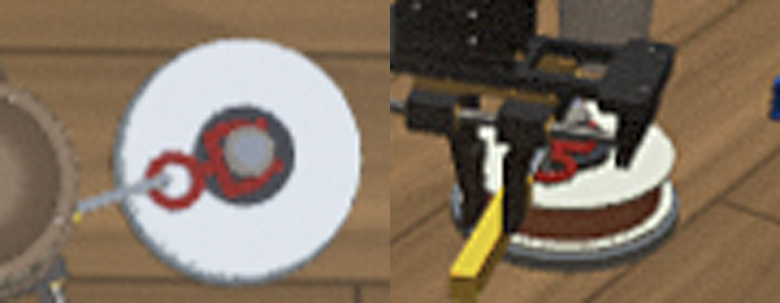

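```bash
python3 - <<'E'
from m import *
S=cam('side');T=cam('top')
s=sense();R=np.array(s['ee_rot']);p=np.array(s['tcp_pos']);hc=p+[0,0,.019];x=R[:,0];y=R[:,1]
print('F',s['wrist_force'],'M',s['moment'])
for sx in(-.06,.06):
  for sz in(-.01,.01): print(sx,sz,[np.round(proj(S,hc+x*sx+y*k+[0,0,sz]),1) for k in(-.008,.008)])
print('rod end top',proj(T,hc+x*.1185+[0,0,.0035]),'rod start',proj(T,hc+x*.07+[0,0,.0035]))
m=blob(yellow(S));ys,xs=np.nonzero(m);i=ys.argmax();print(xs.min(),xs.max(),ys.min(),ys.max(),'low',xs[i],'left at',ys[xs.argmin()])
big=np.hstack([cv2.resize(S['img'][160:225,280:330],(400,520),interpolation=cv2.INTER_CUBIC),cv2.resize(T['img'][180:220,310:340],(390,520),interpolation=cv2.INTER_CUBIC)])
cv2.imwrite('pics/e.png',big[:,:,::-1])
E
```

```text
F [-0.5888 -0.2729 -2.2945] M [ 0.0162  0.1463 -0.0534]
-0.06 -0.01 [array([288. , 218.3]), array([294.2, 219.4])]
-0.06 0.01 [array([287.9, 211.4]), array([294.3, 212.4])]
0.06 -0.01 [array([302. , 194.5]), array([307.9, 195.4])]
0.06 0.01 [array([302.1, 187.9]), array([308. , 188.8])]
rod end top [330.1656 200.2126] rod start [311.5687 206.347 ]
290 300 194 213 low 292 left at 210
```

View pics/e.png

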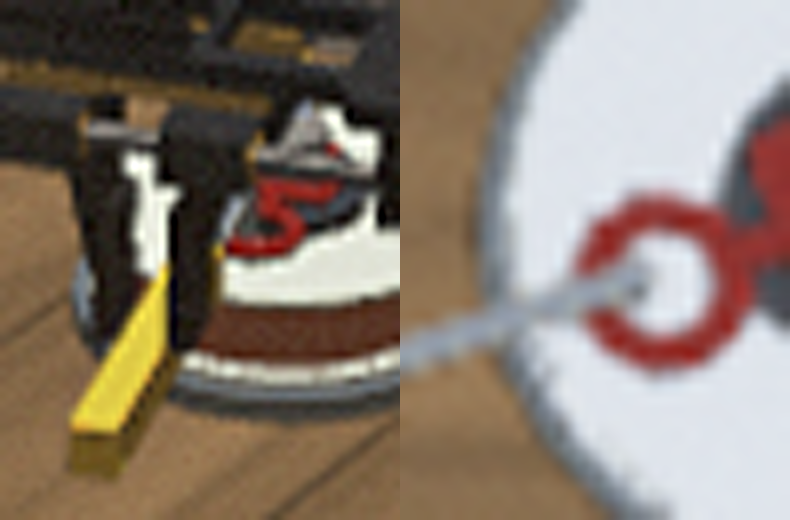

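The handle is level, and the pin shows inside the eye near its outer edge (px 328.9,201.8), so I keep pulling.

Request:
step_arm --linear '[[-1.5,0,0],[-1.5,0,0],[-1.5,0,0],[0,0,0]]' --delta_rot '[[0,0,0],[0,0,0],[0,0,0],[0,0,0]]' --grip '[10,10,10,10]'

```text
time_s: 12.65
tcp_pos: [0.5663, 0.0422, 0.0605]
ee_rot: [[0.325, -0.946, -0.0], [-0.946, -0.325, -0.002], [0.002, 0.001, -1.0]]
wrist_force: [2.4, -6.4, -2.7]
gripper_width: 0.168
gripper_force: 30.0
```

Hooked: 7 N along the pull. Continuing until it comes free.

Request:
step_arm --linear '[[-2,0,0],[-2,0,0],[-2,0,0],[-2,0,0],[-2,0,0],[0,0,0]]' --delta_rot '[[0,0,0],[0,0,0],[0,0,0],[0,0,0],[0,0,0],[0,0,0]]' --grip '[10,10,10,10,10,10]'

```text
time_s: 13.4
tcp_pos: [0.5627, 0.0537, 0.0605]
ee_rot: [[0.325, -0.946, 0.0], [-0.946, -0.325, 0.001], [-0.001, -0.0, -1.0]]
wrist_force: [-0.5, 0.7, -2.0]
gripper_width: 0.167
gripper_force: 30.0
```

Request:
step_arm --linear '[[-2,0,0],[-2,0,0],[-2,0,0],[-2,0,0],[-2,0,0],[-2,0,0],[-2,0,0],[-2,0,0],[-1,0,0],[0,0,0]]' --delta_rot '[[0,0,0],[0,0,0],[0,0,0],[0,0,0],[0,0,0],[0,0,0],[0,0,0],[0,0,0],[0,0,0],[0,0,0]]' --grip '[10,10,10,10,10,10,10,10,10,10]'

```text
time_s: 14.65
tcp_pos: [0.5573, 0.0692, 0.0605]
ee_rot: [[0.325, -0.946, 0.0], [-0.946, -0.325, 0.0], [0.0, -0.0, -1.0]]
wrist_force: [-1.0, 0.6, -1.3]
gripper_width: 0.171
gripper_force: 30.0
```

```bash
sed -i 's/290:380/270:360/' e.py; python3 e.py f
```

```text
14.75 [0.5574 0.0691 0.0605] [ 0.325  -0.9457  0.    ]
tip kin [ 0.5948 -0.0396  0.0495] top px [315.9421 205.7488] side px [307.3067 197.1138]
eye px [328.7764 201.3387] [310.8409 188.1237]
hook_tip [(array([313. , 208.7]), 0.52), (array([308.2, 200.7]), 0.48)] (array([ 0.5873, -0.0327,  0.0444]), np.float64(0.0006811463496592169))
clip_eye [(array([317.5, 206.9]), 0.72), (array([307.4, 197.5]), 0.49)] (array([ 0.5939, -0.0426,  0.0471]), np.float64(0.004284608768054083))
clip_ring [(array([336. , 198.4]), 0.61), (array([311.9, 184.9]), 0.68)] (array([ 0.6137, -0.0894,  0.0581]), np.float64(0.0011233267965142309))
```

View pics/f.png

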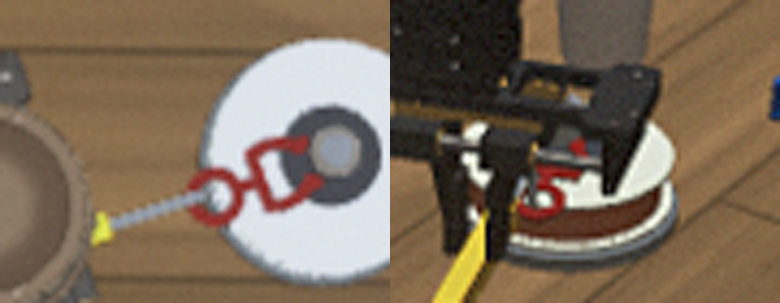

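The clip has moved about 26 mm and its mouth is around the spindle head's edge. I'll pull 5 mm more, relax, then lift the pin straight out.

Request:
step_arm --linear '[[-2,0,0],[-2,0,0],[-2,0,0],[0,0,0],[3,0,0],[0,0,-3],[0,0,-5],[0,0,-8],[0,0,-12],[0,0,-15]]' --delta_rot '[[0,0,0],[0,0,0],[0,0,0],[0,0,0],[0,0,0],[0,0,0],[0,0,0],[0,0,0],[0,0,0],[0,0,0]]' --grip '[10,10,10,10,10,10,10,10,10,10]'

```text
time_s: 16.3
tcp_pos: [0.5564, 0.0719, 0.1045]
ee_rot: [[0.325, -0.946, 0.0], [-0.946, -0.325, 0.0], [0.0, -0.0, -1.0]]
wrist_force: [0.1, 0.2, -1.2]
gripper_width: 0.164
gripper_force: 30.0
```

```bash
cat > clip.py <<'E'
from m import *
def redmask(T,x0=300,x1=380,y0=165,y1=235):
    h=cv2.cvtColor(T['img'],cv2.COLOR_RGB2HSV); r=((h[...,0]<8)|(h[...,0]>172))&(h[...,1]>110)
    w=np.zeros_like(r); w[y0:y1,x0:x1]=1; return r&w
def eye(T,z,g):
    r=redmask(T).astype(float); f=lambda p: cv2.remap(r.astype(np.float32),np.float32([[p[0]]]),np.float32([[p[1]]]),1)[0,0]
    A=np.linspace(0,2*np.pi,36,endpoint=False)
    return max((sum(f(proj(T,[x+.014*np.cos(a),y+.014*np.sin(a),z])) for a in A)-2*sum(f(proj(T,[x+.006*np.cos(a),y+.006*np.sin(a),z])) for a in A[::6]),x,y) for x in np.arange(g[0]-.02,g[0]+.02,.001) for y in np.arange(g[1]-.02,g[1]+.02,.001))
E
python3 - <<'E'
from clip import *
from plan import plan
T=cam('top');S=cam('side');s=sense();print(s['time_s'],s['tcp_pos'],s['wrist_force'])
for z in(.051,.06): print('eye',eye(T,z,(.595,-.046)))
m=redmask(T);print(m.sum(),rect(T,m,.056))
for n in('clip_eye','clip_ring','clip'):
  a=landmark_of('top',n);b=landmark_of('side',n);print(n,[(x[0]['point'],x[0]['score']) for x in (a,b) if x],tri(T,a[0]['point'],S,b[0]['point']) if a and b else '')
plan([(487,357,105,-53.4,8,10)])
E
```

```text
16.4 [0.5581 0.0725 0.1061] [ 0.8586  0.26   -0.5232]
eye (np.float32(31.129883), np.float64(0.597), np.float64(-0.046999999999999986))
eye (np.float32(31.173828), np.float64(0.597), np.float64(-0.046999999999999986))
172 (array([604.4459, -70.717 ]), (603.7935180664062, -68.60264587402344), (38.56678009033203, 77.76740264892578), 21.972972869873047, np.float64(111.7029510625887))
clip_eye [([318.7, 209.8], 0.69), ([310.6, 196.7], 0.64)] (array([ 0.586 , -0.0456,  0.051 ]), np.float64(0.003698740893682419))
clip_ring [([312.5, 187.2], 0.67)] 
clip [([336.4, 198.8], 0.74), ([310.6, 187.6], 0.7)] (array([ 0.6156, -0.0902,  0.0484]), np.float64(0.005685496893673688))
LIN [[-36.5, -3.4, -0.3], [-36.4, -4.8, -0.3], [-36.1, -6.2, -0.3], [-35.9, -7.6, -0.2], [-35.5, -9.0, -0.3], [-35.2, -10.4, -0.2], [-34.8, -11.7, -0.3], [-34.2, -13.1, -0.2]] 
ROT [[0, 0, np.float64(-0.038)], [0, 0, np.float64(-0.039)], [0, 0, np.float64(-0.038)], [0, 0, np.float64(-0.039)], [0, 0, np.float64(-0.038)], [0, 0, np.float64(-0.039)], [0, 0, np.float64(-0.038)], [0, 0, np.float64(-0.039)]] 
GRIP [10, 10, 10, 10, 10, 10, 10, 10]
end [487.0431 356.9693 104.9953] -53.39103946948527 tilt [-0.0012 -0.0004 -1.    ] t 16.7
```

The eye moved 29 mm (ring about 29 mm off the axis), so the clip is off and resting on the flange. Returning the pick.

Request:
step_arm --linear '[[-36.5,-3.4,-0.3],[-36.4,-4.8,-0.3],[-36.1,-6.2,-0.3],[-35.9,-7.6,-0.2],[-35.5,-9,-0.3],[-35.2,-10.4,-0.2],[-34.8,-11.7,-0.3],[-34.2,-13.1,-0.2],[0,0,0],[0,0,0]]' --delta_rot '[[0,0,-0.038],[0,0,-0.039],[0,0,-0.038],[0,0,-0.039],[0,0,-0.038],[0,0,-0.039],[0,0,-0.038],[0,0,-0.039],[0,0,0],[0,0,0]]' --grip '[10,10,10,10,10,10,10,10,10,10]'

```text
time_s: 17.95
tcp_pos: [0.4871, 0.3565, 0.1049]
ee_rot: [[0.596, -0.803, -0.001], [-0.803, -0.596, -0.001], [0.0, 0.002, -1.0]]
wrist_force: [-0.4, 0.4, -2.2]
gripper_width: 0.17
gripper_force: 30.0
```

```bash
python3 - <<'E'
from plan import *
print(sense()['tcp_pos'],sense()['wrist_force'])
plan([(487.1,357,75,-53.5,4,10)])
plan([(487.1,357,42,-53.5,7,10)])
E
```

```text
[0.48707627 0.35650492 0.10490198] [-0.36396062  0.41591069 -2.21869922]
LIN [[-0.1, -0.1, 7.5], [-0.1, -0.1, 7.5], [-0.1, -0.1, 7.5], [-0.1, -0.0, 7.4]] 
ROT [[0, 0, np.float64(0.0)], [0, 0, np.float64(0.001)], [0, 0, np.float64(0.0)], [0, 0, np.float64(0.001)]] 
GRIP [10, 10, 10, 10]
end [487.07880262 357.00495237  75.00197531] -53.50959703447043 tilt [-0.00114468 -0.00130292 -0.9999985 ] t 17.95
LIN [[-0.1, -0.0, 9.0], [-0.0, -0.1, 9.0], [-0.1, -0.0, 9.0], [-0.0, -0.1, 9.0], [-0.1, -0.0, 9.0], [-0.0, -0.1, 9.0], [-0.1, -0.0, 8.9]] 
ROT [[0, 0, np.float64(0.0)], [0, 0, np.float64(0.0)], [0, 0, np.float64(0.0)], [0, 0, np.float64(0.0)], [0, 0, np.float64(0.001)], [0, 0, np.float64(0.0)], [0, 0, np.float64(0.001)]] 
GRIP [10, 10, 10, 10, 10, 10, 10]
end [487.07872232 357.00489278  42.00197531] -53.50959703447043 tilt [-0.00114468 -0.00130292 -0.9999985 ] t 17.95
```

Request:
step_arm --linear '[[-0.1,0,10],[-0.1,0,10],[-0.1,-0.1,10],[-0.1,-0.1,9],[0,0,8],[0,0,7],[0,0,5],[0,0,3.5],[0,0,0]]' --delta_rot '[[0,0,0],[0,0,0.001],[0,0,0],[0,0,0],[0,0,0],[0,0,0],[0,0,0],[0,0,0],[0,0,0]]' --grip '[10,10,10,10,10,10,10,10,10]'

```text
time_s: 19.08
tcp_pos: [0.4873, 0.3575, 0.0429]
ee_rot: [[0.596, -0.803, -0.0], [-0.803, -0.596, -0.0], [0.0, 0.0, -1.0]]
wrist_force: [-0.1, -0.2, -0.6]
gripper_width: 0.169
gripper_force: 30.0
```

Request:
step_arm --linear '[[0,0,0.8],[0,0,0],[0,0,0],[0,0,0],[0,0,0],[0,0,0]]' --delta_rot '[[0,0,0],[0,0,0],[0,0,0],[0,0,0],[0,0,0],[0,0,0]]' --grip '[10,10,22,35,55,55]'

```text
time_s: 19.82
tcp_pos: [0.4875, 0.3576, 0.0425]
ee_rot: [[0.596, -0.803, 0.0], [-0.803, -0.596, 0.0], [-0.0, -0.0, -1.0]]
wrist_force: [0.2, 0.1, -0.3]
gripper_width: 0.507
gripper_force: 0.0
```

Request:
step_arm --linear '[[0,0,-15],[0,0,-35],[0,0,-45],[0,0,-40]]' --delta_rot '[[0,0,0],[0,0,0],[0,0,0],[0,0,0]]' --grip '[55,55,55,55]'

```text
time_s: 20.32
tcp_pos: [0.4877, 0.3577, 0.1803]
ee_rot: [[0.596, -0.803, 0.002], [-0.803, -0.596, 0.001], [-0.0, -0.002, -1.0]]
wrist_force: [0.7, 0.7, 0.6]
gripper_width: 0.632
gripper_force: 0.0
```

```bash
python3 - <<'E'
from clip import *
from plan import plan
T=cam('top');S=cam('side');s=sense();print(s['time_s'],s['tcp_pos'],s['gripper_width'])
m=blob(yellow(S));print(rect(S,m,.07),m.sum())
print('eye',eye(T,.055,(.595,-.046)))
# jaws of the clip in crop
r=redmask(T);print(r.sum(),rect(T,r,.056)[:3])
for n in('pick','hook_tip'):
  a=landmark_of('top',n);b=landmark_of('side',n);print(n,[(x[0]['point'],x[0]['score']) for x in (a,b) if x],tri(T,a[0]['point'],S,b[0]['point']) if a and b else '')
c=np.hstack([cv2.resize(T['img'][165:235,300:380],(400,350),interpolation=cv2.INTER_CUBIC),cv2.resize(S['img'][150:220,275:355],(400,350),interpolation=cv2.INTER_CUBIC)])
d=cv2.resize(S['img'][235:335,180:340],(400,250));e=cv2.resize(T['img'][190:290,100:260],(400,250))
cv2.imwrite('pics/g.png',np.vstack([c,np.hstack([e,d])])[:,:,::-1])
E
```

```text
20.425 [0.4901 0.3598 0.1845] 0.6338738367054466
(array([482.4674, 363.6167]), (483.84027099609375, 360.40838623046875), (15.53068733215332, 115.97562408447266), 36.53943634033203, np.float64(126.45555979068192)) 256
eye (np.float32(35.682617), np.float64(0.597), np.float64(-0.04799999999999999))
187 (array([603.9087, -67.8794]), (603.7935180664062, -68.60264587402344), (38.56678009033203, 77.76740264892578))
pick [([155.5, 248.8], 0.51), ([236.7, 287.8], 0.84)] (array([0.4826, 0.3646, 0.0674]), np.float64(0.006143808397356272))
hook_tip [([192.6, 221.0], 0.54), ([242.6, 267.8], 0.76)] (array([0.5517, 0.2767, 0.0311]), np.float64(0.0032192207472650316))
```

View pics/g.png

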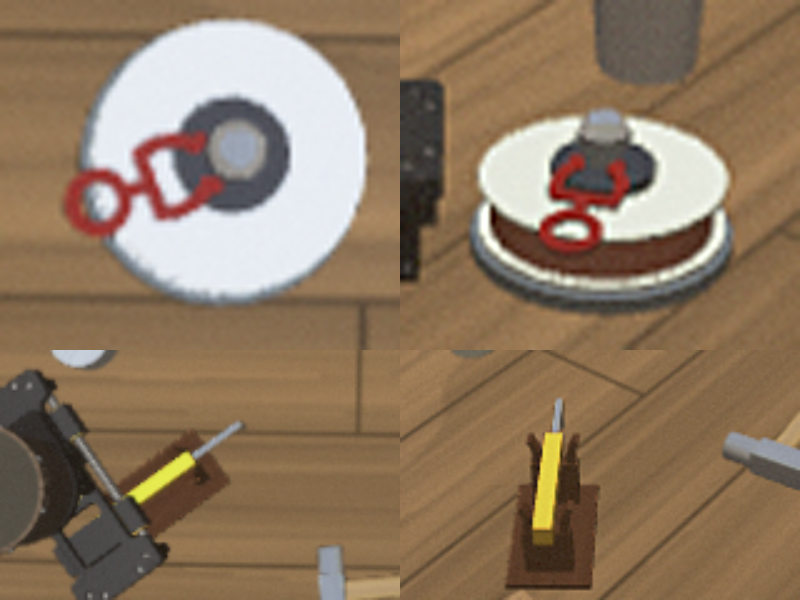

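The clip lies loose, its eye at the flange's edge and its jaws tilted on the collar. The pick is back in both forks. Next I'll compare the pick's pose with the first pictures and plan the clip grasp.

```bash
python3 - <<'E'
from m import *
from plan import plan
S=cam('side'); S0=dict(S); S0['img']=cv2.imread('pics/s0.png')[:,:,::-1].copy()
for c in(S0,S): m=blob(yellow(c)); print(m.sum(),rect(c,m,.06)[0],rect(c,m,.06)[-1])
print(sense()['tcp_pos'])
plan([(596.5,-44.5,120,-69,10,60)])
E
```

```text
253 [490.2886 354.1317] 126.7155459272814
256 [490.64   355.1894] 126.45555979068192
[0.4868 0.357  0.1763]
LIN [[38.8, 15.1, 5.6], [39.2, 14.0, 5.6], [39.5, 13.0, 5.6], [39.9, 11.9, 5.6], [40.2, 10.8, 5.6], [40.5, 9.7, 5.7], [40.7, 8.7, 5.6], [40.9, 7.5, 5.7], [41.1, 6.5, 5.6], [41.3, 5.3, 5.7]] 
ROT [[0, 0, np.float64(0.027)], [0, 0, np.float64(0.027)], [0, 0, np.float64(0.027)], [0, 0, np.float64(0.027)], [0, 0, np.float64(0.027)], [0, 0, np.float64(0.027)], [0, 0, np.float64(0.027)], [0, 0, np.float64(0.027)], [0, 0, np.float64(0.028)], [0, 0, np.float64(0.027)]] 
GRIP [60, 60, 60, 60, 60, 60, 60, 60, 60, 60]
end [596.4852 -44.5378 119.9917] -68.9793908860452 tilt [-0.0016 -0.0015 -1.    ] t 20.675
```

The pick lies as before, within about 1 mm and 0.3°.

Request:
step_arm --linear '[[38.8,15.1,5.6],[39.2,14,5.6],[39.5,13,5.6],[39.9,11.9,5.6],[40.2,10.8,5.6],[40.5,9.7,5.7],[40.7,8.7,5.6],[40.9,7.5,5.7],[41.1,6.5,5.6],[41.3,5.3,5.7]]' --delta_rot '[[0,0,0.027],[0,0,0.027],[0,0,0.027],[0,0,0.027],[0,0,0.027],[0,0,0.027],[0,0,0.027],[0,0,0.027],[0,0,0.028],[0,0,0.027]]' --grip '[60,60,60,60,60,60,60,60,60,60]'

```text
time_s: 21.92
tcp_pos: [0.5967, -0.0454, 0.1195]
ee_rot: [[0.358, -0.934, -0.002], [-0.934, -0.358, -0.0], [-0.0, 0.002, -1.0]]
wrist_force: [0.3, 0.2, 0.7]
gripper_width: 0.689
gripper_force: 0.0
```

Request:
step_arm --linear '[[0,0,0],[0,0,15],[0,0,20],[0,0,18],[0,0,8],[0,0,4],[0,0,2],[0,0,0]]' --delta_rot '[[0,0,0],[0,0,0],[0,0,0],[0,0,0],[0,0,0],[0,0,0],[0,0,0],[0,0,0]]' --grip '[60,60,60,60,60,60,60,60]'

```text
time_s: 22.92
tcp_pos: [0.5974, -0.0438, 0.0544]
ee_rot: [[0.359, -0.933, 0.001], [-0.933, -0.359, 0.0], [0.0, -0.001, -1.0]]
wrist_force: [0.9, 0.8, -0.1]
gripper_width: 0.688
gripper_force: 0.0
```

```bash
python3 - <<'E'
from clip import *
S=cam('side');s=sense();p=np.array(s['tcp_pos']);R=np.array(s['ee_rot']);print(s['time_s'],p,s['wrist_force'],R[:,0])
# red eye in side view vs predicted
r=redmask(S,285,345,165,225);n,l,st,ce=cv2.connectedComponentsWithStats(r.astype(np.uint8));print(st[1:],ce[1:])
for q in('clip_eye','clip_ring'): print(q,[(x['point'],at_z(S,x['point'],.051),x['score']) for x in landmark_of('side',q)[:1]])
print('proj grasp',proj(S,p+[0,0,.002]),'fingers',[proj(S,p+R[:,1]*k) for k in(-.03,.03)])
E
```

```text
22.975 [ 0.5975 -0.0439  0.0545] [1.2023 0.3686 0.3119] [ 0.3589 -0.9334  0.0002]
[[338 166   1   1   1]
 [319 174   1   1   1]
 [321 178   1   1   1]
 [302 181  17  21 145]
 [293 182   1   2   2]
 [293 185   1   1   1]
 [295 185   1   1   1]
 [294 194   1   1   1]
 [297 195   1   1   1]
 [335 195   2   1   2]
 [330 197   1   1   1]
 [332 197   1   1   1]
 [300 198   1   1   1]
 [320 199   2   2   2]
 [328 198   1   1   1]
 [333 199   1   1   1]
 [298 200   1   1   1]
 [326 201   1   1   1]
 [330 200   1   1   1]
 [304 202   1   1   1]
 [311 203   1   1   1]
 [319 202   1   1   1]
 [328 202   1   1   1]
 [330 202   1   1   1]
 [317 204   1   1   1]
 [322 204   1   1   1]] [[338.     166.    ]
 [319.     174.    ]
 [321.     178.    ]
 [310.     191.1103]
 [293.     182.5   ]
 [293.     185.    ]
 [295.     185.    ]
 [294.     194.    ]
 [297.     195.    ]
 [335.5    195.    ]
 [330.     197.    ]
 [332.     197.    ]
 [300.     198.    ]
 [320.5    199.5   ]
 [328.     198.    ]
 [333.     199.    ]
 [298.     200.    ]
 [326.     201.    ]
 [330.     200.    ]
 [304.     202.    ]
 [311.     203.    ]
 [319.     202.    ]
 [328.     202.    ]
 [330.     202.    ]
 [317.     204.    ]
 [322.     204.    ]]
clip_eye [([309.7, 195.9], array([ 0.5919, -0.0467,  0.051 ]), 0.45)]
clip_ring [([310.9, 185.7], array([ 0.6209, -0.0942,  0.051 ]), 0.46)]
proj grasp [307.4269 193.9371] fingers [array([296.6109, 193.0437]), array([318.3178, 196.1333])]
```

Request:
step_arm --linear '[[0,0,2],[0,0,2],[0,0,1],[0,0,1],[0,0,0]]' --delta_rot '[[0,0,0],[0,0,0],[0,0,0],[0,0,0],[0,0,0]]' --grip '[55,55,55,55,55]'

```text
time_s: 23.7
tcp_pos: [0.5971, -0.0439, 0.0478]
ee_rot: [[0.359, -0.933, -0.0], [-0.933, -0.359, -0.0], [-0.0, 0.0, -1.0]]
wrist_force: [0.2, -0.3, -0.0]
gripper_width: 0.629
gripper_force: 0.0
```

Request:
step_arm --linear '[[0,0,0],[0,0,0],[0,0,0],[0,0,0],[0,0,0]]' --delta_rot '[[0,0,0],[0,0,0],[0,0,0],[0,0,0],[0,0,0]]' --grip '[25,25,25,25,25]'

```text
time_s: 24.32
tcp_pos: [0.5971, -0.0439, 0.0479]
ee_rot: [[0.359, -0.933, 0.0], [-0.933, -0.359, 0.0], [-0.0, -0.0, -1.0]]
wrist_force: [0.3, 0.3, -0.1]
gripper_width: 0.297
gripper_force: 0.0
```

The fingers reached 26 mm without force, so they missed the eye. I'll open, rise and look again numerically.

Request:
step_arm --linear '[[0,0,0],[0,0,0],[0,0,0],[0,0,-20],[0,0,-40],[-50,0,-40],[-60,0,0],[0,0,0]]' --delta_rot '[[0,0,0],[0,0,0],[0,0,0],[0,0,0],[0,0,0],[0,0,0],[0,0,0],[0,0,0]]' --grip '[60,60,60,60,60,60,60,60]'

```text
time_s: 25.32
tcp_pos: [0.5572, 0.0607, 0.148]
ee_rot: [[0.363, -0.932, 0.001], [-0.932, -0.363, 0.001], [-0.001, -0.002, -1.0]]
wrist_force: [-0.8, -0.5, 0.5]
gripper_width: 0.69
gripper_force: 0.0
```

```bash
python3 - <<'E'
from clip import *
T=cam('top');S=cam('side');s=sense();print(s['time_s'],s['tcp_pos'])
for z in(.045,.051,.057): print(z,'eye',eye(T,z,(.597,-.047)))
m=redmask(T);print(m.sum(),rect(T,m,.054))
sm=blob(redmask(S,280,350,165,235));ys,xs=np.nonzero(sm);print('side red',sm.sum(),xs.min(),xs.max(),ys.min(),ys.max())
for y in range(ys.min(),ys.max()+1): print(y,''.join('#' if sm[y,x] else '.' for x in range(xs.min(),xs.max()+1)))
ys,xs=np.nonzero(blob(m));print('top',xs.min(),ys.min())
for y in range(ys.min(),ys.max()+1): print(y,''.join('#' if m[y,x] else '.' for x in range(xs.min(),xs.max()+1)))
for n in('clip_eye','clip_ring'):
  a=landmark_of('top',n);b=landmark_of('side',n);print(n,[(x[0]['point'],x[0]['score']) for x in (a,b) if x],tri(T,a[0]['point'],S,b[0]['point']) if a and b else '')
E
```

```text
25.425 [0.5579 0.0581 0.1472]
0.045 eye (np.float32(35.82715), np.float64(0.598), np.float64(-0.04799999999999999))
0.051 eye (np.float32(35.8291), np.float64(0.597), np.float64(-0.04799999999999999))
0.057 eye (np.float32(35.737305), np.float64(0.596), np.float64(-0.046999999999999986))
187 (array([604.2753, -68.4366]), (603.6343383789062, -69.23987579345703), (38.643211364746094, 78.3087158203125), 23.927234649658203, np.float64(108.87575267348713))
side red 154 302 320 181 200
181 .......###.........
182 .......###.....###.
183 .....#####....####.
184 ....####......####.
185 ....###........####
186 ...###..........###
187 ...#####........###
188 ...###########.####
189 ...###############.
190 ........#########..
191 ........##.....#...
192 ....######.........
193 ..##########.......
194 .####.....###......
195 .##........##......
196 .##........##......
197 ####.......##......
198 .############......
199 ..##########.......
200 ...######..........
top 313 192
192 ....................########....
193 .................###########....
194 ...............####...######....
195 ..............###........##.....
196 ..............##................
197 ...............##...............
198 ...............##...............
199 ...######......##...............
200 ..#########....###..........###.
201 .####...####...###.........#####
202 .###......#########.......######
203 ####.......####.###.......#####.
204 ###........##....##......####...
205 ###........##.....##....####....
206 ###........##.....##..####......
207 ###........##.....######........
208 .####.....##.......#............
209 .#####..####....................
210 ..########......................
211 ....######......................
clip_eye [([319.0, 208.2], 0.73)] 
clip_ring [([334.8, 198.3], 0.64), ([311.3, 185.4], 0.49)] (array([ 0.6139, -0.0865,  0.0578]), np.float64(0.0008549572852046386))
```

```bash
python3 - <<'E'
from clip import *
T=cam('top');S=cam('side')
e,g=tri(T,(318.8,205.1),S,(308.1,196.2));print('eye',e,g)
# side fit: project tilted eye ring, search (x,y,z) jointly on both masks
mt=redmask(T).astype(np.float32);ms=redmask(S,280,350,165,235).astype(np.float32)
A=np.linspace(0,2*np.pi,36,endpoint=False);u=np.array([-.36,.933,0]);v=np.array([.933,.36,0])
def samp(m,P): return cv2.remap(m,np.float32([[p[0] for p in P]]),np.float32([[p[1] for p in P]]),1).sum()
res=[]
for t in(0,10,20,30):
  ut=u*np.cos(np.radians(t))-np.array([0,0,np.sin(np.radians(t))])
  for x in np.arange(.590,.604,.002):
    for y in np.arange(-.054,-.04,.002):
      for z in np.arange(.035,.058,.002):
        c=np.array([x,y,z]);f=lambda C,m:samp(m,[proj(C,c+.014*(ut*np.cos(a)+v*np.sin(a))) for a in A])-2*samp(m,[proj(C,c+.005*(ut*np.cos(a)+v*np.sin(a))) for a in A[::6]])
        res.append((f(T,mt)+f(S,ms),t,x,y,z))
res.sort(reverse=True);print(np.array(res[:12]))
# same cameras' reading of the flange height: bias check on the flange's rim
h=cv2.cvtColor(S['img'],cv2.COLOR_RGB2HSV)
print('flange near rim side px', [proj(S,np.array([.620,-.1135,.047])+.07*np.array([np.cos(a),np.sin(a),0])) for a in np.radians([110])], )
for r in range(190,212): print(r,S['img'][r,318].tolist(),end=' ')
E
```

```text
eye [ 0.5968 -0.0468  0.0482] 0.0005435204874593841
[[71.1475 10.      0.598  -0.048   0.049 ]
 [71.1426 10.      0.596  -0.048   0.049 ]
 [70.1738 10.      0.596  -0.048   0.051 ]
 [69.7959 20.      0.596  -0.048   0.049 ]
 [69.6875  0.      0.598  -0.048   0.049 ]
 [69.2988 20.      0.598  -0.048   0.049 ]
 [69.1406 10.      0.596  -0.046   0.051 ]
 [69.0684  0.      0.596  -0.048   0.051 ]
 [68.9434 10.      0.598  -0.048   0.047 ]
 [68.8574  0.      0.596  -0.048   0.049 ]
 [68.5684 20.      0.598  -0.05    0.047 ]
 [68.5078 10.      0.598  -0.05    0.047 ]]
flange near rim side px [array([308.6177, 196.5391])]
190 [122, 51, 42] 191 [121, 110, 101] 192 [187, 190, 172] 193 [231, 234, 221] 194 [225, 227, 216] 195 [224, 227, 213] 196 [233, 234, 223] 197 [204, 210, 192] 198 [78, 68, 52] 199 [86, 44, 29] 200 [90, 57, 39] 201 [85, 50, 33] 202 [96, 60, 50] 203 [89, 58, 43] 204 [84, 46, 33] 205 [119, 95, 80] 206 [187, 178, 161] 207 [174, 176, 157] 208 [104, 104, 98] 209 [109, 115, 119] 210 [63, 59, 49] 211 [65, 64, 58]
```

Eye centre is about (597,-47,49): it dips over the edge, so the tips were only at its equator. I'll pinch 8.5 mm further outward, clear of the flange, with the tips at 42 mm.

```bash
python3 - <<'E'
from plan import *
print(sense()['tcp_pos'])
plan([(594.2,-38.5,75,-70,4,58),(594.2,-38.5,50,-70,3,58)])
E
```

```text
[0.55826044 0.05662274 0.14658382]
LIN [[25.4, 0.1, 17.9], [25.4, 0.0, 17.9], [25.4, -0.1, 17.9], [25.5, -0.2, 17.9], [-0.0, 0.0, 8.3], [-0.0, 0.0, 8.3], [-0.0, 0.0, 8.4]] 
ROT [[0, 0, np.float64(0.004)], [0, 0, np.float64(0.004)], [0, 0, np.float64(0.004)], [0, 0, np.float64(0.004)], [0, 0, np.float64(0.0)], [0, 0, np.float64(0.0)], [0, 0, np.float64(0.0)]] 
GRIP [58, 58, 58, 58, 58, 58, 58]
end [594.21091089 -38.51239585  49.9838194 ] -69.98429279012481 tilt [-6.38525727e-04 -3.06121523e-04 -9.99999749e-01] t 25.725
```

Request:
step_arm --linear '[[25.4,0.1,17.9],[25.4,0,17.9],[25.4,-0.1,17.9],[25.5,-0.2,17.9],[0,0,8.3],[0,0,8.3],[0,0,6],[0,0,0]]' --delta_rot '[[0,0,0.004],[0,0,0.004],[0,0,0.004],[0,0,0.004],[0,0,0],[0,0,0],[0,0,0],[0,0,0]]' --grip '[58,58,58,58,58,58,58,58]'

```text
time_s: 26.72
tcp_pos: [0.594, -0.0369, 0.0527]
ee_rot: [[0.345, -0.939, -0.0], [-0.939, -0.345, -0.0], [-0.0, 0.0, -1.0]]
wrist_force: [-0.5, -0.7, 0.0]
gripper_width: 0.665
gripper_force: 0.0
```

Request:
step_arm --linear '[[0,0,3],[0,0,3],[0,0,2],[0,0,2],[0,0,0]]' --delta_rot '[[0,0,0],[0,0,0],[0,0,0],[0,0,0],[0,0,0]]' --grip '[58,58,58,58,58]'

```text
time_s: 27.35
tcp_pos: [0.5941, -0.0375, 0.0426]
ee_rot: [[0.344, -0.939, -0.0], [-0.939, -0.344, -0.0], [-0.0, 0.0, -1.0]]
wrist_force: [0.1, -0.4, 0.6]
gripper_width: 0.665
gripper_force: 0.0
```

Request:
step_arm --linear '[[0,0,0],[0,0,0],[0,0,0],[0,0,0]]' --delta_rot '[[0,0,0],[0,0,0],[0,0,0],[0,0,0]]' --grip '[33,33,33,33]'

```text
time_s: 27.85
tcp_pos: [0.5942, -0.0375, 0.0428]
ee_rot: [[0.344, -0.939, 0.0], [-0.939, -0.344, 0.0], [0.0, -0.0, -1.0]]
wrist_force: [0.4, -0.0, 0.0]
gripper_width: 0.394
gripper_force: 0.0
```

Request:
step_arm --linear '[[0,0,0],[0,0,0]]' --delta_rot '[[0,0,0],[0,0,0]]' --grip '[30,30]'

```text
time_s: 28.1
tcp_pos: [0.5942, -0.0375, 0.0428]
ee_rot: [[0.344, -0.939, -0.0], [-0.939, -0.344, -0.0], [0.0, 0.0, -1.0]]
wrist_force: [0.1, 0.1, 0.5]
gripper_width: 0.351
gripper_force: 0.0
```

```bash
python3 - <<'E'
from clip import *
T=cam('top');S=cam('side');p=np.array(sense()['tcp_pos']);R=np.array(sense()['ee_rot'])
for C,m in((S,redmask(S,280,350,165,235)),(T,redmask(T))):
  b=blob(m);ys,xs=np.nonzero(b);x0,x1,y0,y1=xs.min()-6,xs.max()+4,ys.min()-2,ys.max()+4;print(x0,x1)
  im=C['img'].astype(int)
  for y in range(y0,y1):
    print(y,''.join('#' if m[y,x] else ('W' if im[y,x].min()>150 else ('d' if im[y,x].max()<60 else '.')) for x in range(x0,x1)))
print('finger inner tips (half 15), pad edges, side px:')
for k in(-.015,.015):
  for e in(-.0095,.0095):
    print(k,e,proj(S,p+R[:,1]*k-R[:,0]*e+[0,0,.006]),proj(T,p+R[:,1]*k-R[:,0]*e+[0,0,.006]))
E
```

```text
296 318
179 .#dddd.WWWW.d....ddddd
180 W#dddd.WWW.......ddddd
181 Wddddd.WW.d..###dddddd
182 W.dddd.WW...####dddddd
183 W.dddd.WW..#####ddddd#
184 W.dddd.WW.####...dddd#
185 WWdddd.WW.###....dddd#
186 WW#ddd.WW###d....dddd#
187 WWdddd.WW####..dddddd#
188 WWdddd.WW########dddd#
189 WW#ddd.WW#######.dddd#
190 WWdddd.WWW....##.dddd#
191 WWdd#.WWWWWWW.###dddd.
192 WW....WWWW#######ddd.W
193 .WWWWWWW#########dd.WW
194 ...WWWW####.....##d.WW
195 ......W###WWWWWW.##.WW
196 .#....###.WWWWWWW##.WW
197 .......###....WW.##.WW
198 .......############...
199 .##.....##########...#
200 ..........#######.....
201 WW...........#.....#..
202 WWWW............#.....
203 ..WWWW...#............
204 ....WWWWW.......#.....Traceback (most recent call last):
  File "<stdin>", line 4, in <module>
  File "m.py", line 6, in blob
    n,l,s,ce=cv2.connectedComponentsWithStats(m.astype(np.uint8)); i=1+np.argmax(s[1:,4]); return l==i
                                                                       ~~~~~~~~~^^^^^^^^^
    return _wrapfunc(a, 'argmax', axis=axis, out=out, **kwds)
    return bound(*args, **kwds)
ValueError: attempt to get argmax of an empty sequence
```

```bash
python3 - <<'E'
from clip import *
S=cam('side');s=sense();p=np.array(s['tcp_pos']);R=np.array(s['ee_rot']);w=s['gripper_width']*.0435;print(w*2,p)
for dz in(0,.005,.01,.015,.02): print(dz,[np.round(proj(S,p+R[:,1]*k+[0,0,dz]),1) for k in(-w,w)],[np.round(proj(S,p+R[:,1]*k+[0,0,dz]-R[:,0]*.0095),1) for k in(-w-.01,w+.01)])
for y in range(184,206): print(y,' '.join('%3d'%int(v) for v in S['img'][y,290:326].mean(1)))
E
```

```text
0.030025601519320474 [ 0.5942 -0.0375  0.0428]
0 [array([301.6, 198.8]), array([312.4, 200.5])] [array([297., 200.]), array([315.1, 202.8])]
0.005 [array([301.6, 197.2]), array([312.4, 198.9])] [array([297. , 198.4]), array([315.2, 201.2])]
0.01 [array([301.6, 195.6]), array([312.5, 197.3])] [array([297. , 196.8]), array([315.2, 199.6])]
0.015 [array([301.6, 194. ]), array([312.5, 195.7])] [array([297.1, 195.2]), array([315.3, 198. ])]
0.02 [array([301.7, 192.4]), array([312.6, 194.1])] [array([297.1, 193.6]), array([315.3, 196.4])]
184 131 236 222 218 217 225 226 159   2  16  36  26  81 202 228  63  70  78  69  64  55  67  74  29  32  28  28  47  80  79  70  74  72  74  61  85
185 125 236 223 221 220 221 232 236   1  31  33  23  80 203 237 114  70  72  60  58  75  71  69  26  31  35  23  47  79  73  76  72  70  65  41  89
186 131 219 225 222 218 219 229 226   5  33  34  25  79 197 215  82  67  63  35  62  69  65  60  29  26  36  24  42  74  74  77  64  58  41  27 113
187 115 179 229 221 220 218 229 230   2  24  38  21  78 187 164  61  70  66  43  51  52  50  46  27  32  30  31  44  
[... 1994 characters left out ...]
  63  46  51  60  60  68  62  54  55  52  53  52  58  63  62  60  67  58  63  60  60  62  60  61  63  63  57
202  55  55  91 118 106 116 180 212 193 168 116  59  48  53  55  58  60  59  57  60  63  65  55  64  61  60  61  60  62  63  59  59  64  58  62  59
203  75  59  57  91 112 107  91 121 183 215 196 165 115  59  61  41  54  56  58  62  67  64  52  59  57  55  60  63  60  64  59  59  58  57  52  54
204 101  83  54  55  81 106 107 101  90 119 179 216 196 170 166 125 116  68  66  44  48  45  43  50  55  53  53  54  56  54  50  52  47  46  71  94
205 100 101  77  57  52  60  84 107 111 104  97 126 181 211 212 180 198 150 173 154 126 126 121  96  96  95  94  92  96  97 107 128 134 168 176 190
```

The fingertips show at rows 191.5–194, about 20 mm above the nominal TCP height. They closed above the clip, so I'll open and go 18 mm lower.

Request:
step_arm --linear '[[0,0,-3],[0,1,0],[0,0,0],[0,0,3],[0,0,4],[0,0,4],[0,0,0]]' --delta_rot '[[0,0,0],[0,0,0],[0,0,0],[0,0,0],[0,0,0],[0,0,0],[0,0,0]]' --grip '[56,56,56,56,56,56,56]'

```text
time_s: 29.12
tcp_pos: [0.5929, -0.0379, 0.0342]
ee_rot: [[0.344, -0.939, -0.001], [-0.939, -0.344, -0.0], [-0.0, 0.001, -1.0]]
wrist_force: [0.1, 0.2, -0.9]
gripper_width: 0.644
gripper_force: 0.0
```

Request:
step_arm --linear '[[0,0,3],[0,0,3],[0,0,2],[0,0,2],[0,0,0]]' --delta_rot '[[0,0,0],[0,0,0],[0,0,0],[0,0,0],[0,0,0]]' --grip '[56,56,56,56,56]'

```text
time_s: 29.75
tcp_pos: [0.5931, -0.0378, 0.0246]
ee_rot: [[0.344, -0.939, -0.0], [-0.939, -0.344, -0.0], [-0.0, 0.0, -1.0]]
wrist_force: [1.0, -0.1, -0.1]
gripper_width: 0.64
gripper_force: 0.0
```

```bash
python3 - <<'E'
from clip import *
S=cam('side');s=sense();p=np.array(s['tcp_pos']);R=np.array(s['ee_rot']);w=s['gripper_width']*.0435;print(w*2,p,s['wrist_force'],s['time_s'])
for dz in(0,.01,.02,.03): print(dz,[np.round(proj(S,p+R[:,1]*k+[0,0,dz]),1) for k in(-w,w)])
im=S['img'].astype(int);m=redmask(S,280,350,165,235)
for y in range(180,208): print(y,''.join('#' if m[y,x] else ('W' if im[y,x].min()>150 else ('d' if im[y,x].max()<50 else '.')) for x in range(285,335)))
E
```

```text
0.05588857890040736 [ 0.5933 -0.0378  0.0248] [ 0.1129 -0.0802  0.6194] 29.8
0 [array([297.3, 203.9]), array([317.3, 207. ])]
0.01 [array([297.3, 200.7]), array([317.4, 203.8])]
0.02 [array([297.3, 197.6]), array([317.5, 200.6])]
0.03 [array([297.3, 194.4]), array([317.6, 197.4])]
180 ......ddddd.d.WWWWWWW...........ddddddddddd.......
181 .......dddd.d.WWWWWW....###......#ddddddddd.WWWWWW
182 .......dd#ddd.WWWWWW...####.....##dddddddd.WWWWWWW
183 ......W#ddddd.WWWWWW..#####....###dddddd..WWWWWWWW
184 ......W.ddddd.WWWWWW.####......##.dddddd.WWWWWWWWW
185 ......W.ddddd.WWWWWW.###........#ddddddd.WWWWWWWWW
186 ......W.ddddd.WWWWWW###d.........ddddddd.WWWWWWWWW
187 ......WWdddd#.WWWWW.#####.d.....ddddddd.WWWWWWWWWW
188 .......Wddddd.WWWWWW###########..dddd..WWWWWWWWWWW
189 .........dddd.WWWWWW#############ddd#.WWWWWWWWWWWW
190 .......W.ddd#.WWWWWWW....########dddd.WWWWWWWWWWWW
191 ......WWddddd.WWWWWWWWW..##......dddd.WWWWWWWWWWWW
192 ......WW#dddd.WWWWWWW######.WWWW.dddd.WWWWWWWWWWWW
193 ......WW#dddd.WWWWW##########WWWW#ddd.WWWWWWWWWWWW
194 ......WW#dddd.WWWW####.....###WW.dddd.WWWWWWWWWW..
195 ......WW.dddd....W###WWWWWW.##.W.dddd.WWWWWWWW....
196 ......WW.ddd......##.WWWWWW.##.W.ddd.WWWWWW......#
197 .......WWddd.....####....WW###.W.dddd.............
198 .......WW.........############...dddd.......#...#.
199 ........WW.........##########....ddd..#...#...##..
200 .........WW.........#######.....dddd..............
201 ..........WWW...........#.......#.d...#.....#.#..W
202 ...........WWWW..#.............................WWW
203 .............WWWW....#..#....................WWWW.
204 ...............WWWW....#...#.#.......#....WWWWW...
205 .................WWWWW.W..............WWWWWWW.....
206 .....................WWWWWWWWWWWWW.WWWWWW.........
207 ............................WWWWWW................
```

The tips now show at rows 197.5–201 (about z 45), straddling the eye (cols 303–314). Down 2 mm and close.

Request:
step_arm --linear '[[0,0,2],[0,0,0],[0,0,0],[0,0,0],[0,0,0]]' --delta_rot '[[0,0,0],[0,0,0],[0,0,0],[0,0,0],[0,0,0]]' --grip '[56,20,20,20,20]'

```text
time_s: 30.42
tcp_pos: [0.5933, -0.0378, 0.0229]
ee_rot: [[0.344, -0.939, 0.0], [-0.939, -0.344, -0.0], [0.0, -0.0, -1.0]]
wrist_force: [-0.1, -0.3, 0.7]
gripper_width: 0.365
gripper_force: 28.9
```

```bash
cat > v.py <<'E'
from clip import *
S=cam('side');s=sense();p=np.array(s['tcp_pos']);R=np.array(s['ee_rot']);w=s['gripper_width']*.0435;print(w*2,p,s['wrist_force'],s['gripper_force'],s['time_s'])
print([np.round(proj(S,p+R[:,1]*k+[0,0,.02]),1) for k in(-w,w)])
im=S['img'].astype(int);m=redmask(S,270,350,150,235)
for y in range(176,206): print(y,''.join('#' if m[y,x] else ('W' if im[y,x].min()>150 else ('d' if im[y,x].max()<50 else '.')) for x in range(285,335)))
E
python3 v.py
```

```text
0.03179515221676654 [ 0.5933 -0.0378  0.0229] [-0.0577  0.6297  0.7769] 28.899544757878175 30.475
[array([301.6, 198.8]), array([313.1, 200.6])]
176 ..dddddddddd.ddd...dddd.....ddddddddd...d.WWWW....
177 ..dddddddddd.ddd.WW......ddddddddddddd....WWWWWW..
178 ..........dddddd.WWWWWW.....dddddddddd..........WW
179 ........WW.ddddd.WWWWW......dddddddddd.dd.ddd.....
180 .......WWW.dddddd..WW.......dddddddddd...W.....ddd
181 .......WWW.dddddd..W....###.dddddddddd...WWWWWW...
182 ......WWWWW#ddd..d.W...####...ddddddddd..WWWWWWWWW
183 ......WWWWWdddddd.WW..#####...#dddd......WWWWWWWWW
184 ......WWWWW.ddddd.WW#####.....ddddd......WWWWWWWWW
185 ......WWWWW.ddddd.WW####....dddddd##...d.WWWWWWWWW
186 ......WWWWWWddddd.WW###d....ddddd###..dd.WWWWWWWWW
187 ......WWWWWW#dddd.WW###.#.d.ddddd###ddd.WWWWWWWWWW
188 .......WWWWW.dddd.W.########ddddd##d...WWWWWWWWWWW
189 .......WWWWW.dddd.W.#########dddd##.WWWWWWWWWWWWWW
190 .......WWWWW.dddd.WW.....####ddd#.WWWWWWWWWWWWWWWW
191 ......WW..WWWddd#.WWWWW..##..ddd..WWWWWWWWWWWWWWWW
192 ......WWd..WWdddd.WW.######..ddd.WWWWWWWWWWWWWWWWW
193 ......WW....W#ddd.W#########dddd.WWWWWWWWWWWWWWWWW
194 ......WW#.#..dddd####......#ddd#.WWWWWWWWWWWWWWW..
195 ......WW.....dddd###.WWWWWW.dddd.WWWWWWWWWWWWW....
196 ......WW.....dddd###.WWWWWW.dddd.WWWWWWWWWW.......
197 .......WW....dddd####....WW#dddd.WWWWW............
198 .......WWW.#.ddd..##########dddd................#.
199 ........WW.........#########dddd....#..#..........
200 .........WW..........#######ddd..#............#...
201 ..........WWW.........##......#....#.............W
202 ...........WWWW......#..........#..............WWW
203 .............WWWW.......#................#...WWWW.
204 ...............WWWWW......................WWWWW...
205 .................WWWWW.W..............WWWWWWW.....
```

Both fingers straddle the eye below its equator with 29 N of grip. Drawing out and up gently.

Request:
step_arm --linear '[[0,0,-1],[-3,0,-1],[-5,0,-1],[-6,0,-2],[-6,0,-4],[-4,0,-8],[0,0,-12],[0,0,-15],[0,0,0]]' --delta_rot '[[0,0,0],[0,0,0],[0,0,0],[0,0,0],[0,0,0],[0,0,0],[0,0,0],[0,0,0],[0,0,0]]' --grip '[20,20,20,20,20,20,20,20,20]'

```text
time_s: 31.6
tcp_pos: [0.5865, -0.0152, 0.0689]
ee_rot: [[0.344, -0.939, 0.004], [-0.939, -0.344, 0.001], [0.001, -0.004, -1.0]]
wrist_force: [0.7, 0.7, -0.7]
gripper_width: 0.369
gripper_force: 28.9
```

```bash
sed -i 's/range(176,206)/range(165,206)/' v.py; python3 v.py; python3 -c "
from plan import *
for n in('side','top'):
  for q in('clip_eye','clip_ring','clip'): l=landmark_of(n,q);print(n,q,l[:1])
"
```

```text
0.03138899384280423 [ 0.5856 -0.0153  0.0679] [ 0.1831  0.7452 -1.5939] 28.92375042407366 31.65
[array([299.2, 188.5]), array([310.9, 190.3])]
165 dddddddddddddd..........dddddddddddd.............d
166 .......dddddd............ddddddddddd.............#
167 .......dddddd............ddddddddddd.d.dd........d
168 ........dddddd...........ddddddddddd........dd.dd#
169 ........ddddd.d............ddddddddd............dd
170 ........dddd..d.......#....ddddddddd.............d
171 ........ddddd.d......####...ddddd................d
172 ........ddddddd.....#####..ddddd.................d
173 .........dddddd....####..Wdddddd.................d
174 .........dddddd...###.WWWWdddddd.W.WWWWWW.........
175 .........ddddd..W.##.WWWWWddddd##...WWWWWWWW......
176 .........ddddd.WW###.WWWW.ddddd##...WWWWWWWWWW....
177 ..........ddddd.W####W.WW.ddddd##...WWWWWWWWWWWWW.
178 ..........ddddd.W#########ddddd##....WWWWWWWWWWWWW
179 ........WWddddd.WW...#####dddd##.......WWWWWWWWWWW
180 .......WWWddddd.WWWW.####dddddd#........WWWWWWWWWW
181 .......WWWddddd.WW..#####.ddddd..........WWWWWWWWW
182 ......WWWWddddd..#
[... 890 characters left out ...]
......................
199 ........WW......#.................##.........#....
200 .........WW..............#........................
201 ..........WWW....................................W
202 ...........WWWW................................WWW
203 .............WWWW............................WWWW.
204 ...............WWWWW....#.#...........#...WWWWW...
205 .................WWWWW.W..............WWWWWWW.....
side clip_eye [{'point': [306.4, 186.1], 'score': 0.44}]
side clip_ring [{'point': [310.2, 173.3], 'score': 0.61}]
side clip [{'point': [309.5, 175.6], 'score': 0.66}]
top clip_eye [{'point': [421.2, 154.5], 'score': 0.53}]
top clip_ring []
top clip [{'point': [231.5, 150.8], 'score': 0.56}]
```

Held and level. Up, then over to the dish.

Request:
step_arm --linear '[[0,0,-15],[0,0,-20],[0,0,-20],[0,0,-10],[0,0,0]]' --delta_rot '[[0,0,0],[0,0,0],[0,0,0],[0,0,0],[0,0,0]]' --grip '[20,20,20,20,20]'

```text
time_s: 32.58
tcp_pos: [0.5855, -0.0151, 0.1328]
ee_rot: [[0.344, -0.939, 0.002], [-0.939, -0.344, 0.001], [0.0, -0.002, -1.0]]
wrist_force: [0.0, 0.2, -0.7]
gripper_width: 0.367
gripper_force: 28.9
```

```bash
python3 - <<'E'
from plan import *
s=sense();print(s['tcp_pos'],s['gripper_width'],s['gripper_force'])
plan([(507.6,-349.7,120,-84.3,10,20)])
E
```

```text
[ 0.58549993 -0.01514185  0.13284848] 0.36668168571059084 28.94555364298867
LIN [[28.7, 18.8, 1.3], [29.2, 18.1, 1.3], [29.6, 17.4, 1.3], [30.1, 16.6, 1.3], [30.5, 15.9, 1.3], [30.9, 15.1, 1.3], [31.2, 14.3, 1.3], [31.6, 13.5, 1.2], [31.9, 12.7, 1.3], [32.2, 11.9, 1.2]] 
ROT [[0, 0, np.float64(0.025)], [0, 0, np.float64(0.025)], [0, 0, np.float64(0.025)], [0, 0, np.float64(0.025)], [0, 0, np.float64(0.025)], [0, 0, np.float64(0.025)], [0, 0, np.float64(0.025)], [0, 0, np.float64(0.025)], [0, 0, np.float64(0.026)], [0, 0, np.float64(0.025)]] 
GRIP [20, 20, 20, 20, 20, 20, 20, 20, 20, 20]
end [ 507.59161139 -349.69908038  120.04847902] -84.27159759198624 tilt [ 2.05663813e-03  5.28112660e-04 -9.99997746e-01] t 32.575
```

Request:
step_arm --linear '[[28.7,18.8,1.3],[29.2,18.1,1.3],[29.6,17.4,1.3],[30.1,16.6,1.3],[30.5,15.9,1.3],[30.9,15.1,1.3],[31.2,14.3,1.3],[31.6,13.5,1.2],[31.9,12.7,1.3],[32.2,11.9,1.2]]' --delta_rot '[[0,0,0.025],[0,0,0.025],[0,0,0.025],[0,0,0.025],[0,0,0.025],[0,0,0.025],[0,0,0.025],[0,0,0.025],[0,0,0.026],[0,0,0.025]]' --grip '[20,20,20,20,20,20,20,20,20,20]'

```text
time_s: 33.83
tcp_pos: [0.5061, -0.3506, 0.1178]
ee_rot: [[0.099, -0.995, -0.002], [-0.995, -0.099, 0.001], [-0.001, 0.002, -1.0]]
wrist_force: [-0.1, 0.1, -1.5]
gripper_width: 0.369
gripper_force: 28.9
```

Request:
step_arm --linear '[[0,0,0],[0,0,10],[0,0,20],[0,0,20],[0,0,15],[0,0,10],[0,0,0]]' --delta_rot '[[0,0,0],[0,0,0],[0,0,0],[0,0,0],[0,0,0],[0,0,0],[0,0,0]]' --grip '[20,20,20,20,20,20,20]'

```text
time_s: 34.7
tcp_pos: [0.5068, -0.3493, 0.0431]
ee_rot: [[0.1, -0.995, -0.002], [-0.995, -0.1, 0.001], [-0.001, 0.002, -1.0]]
wrist_force: [0.1, 0.1, -0.4]
gripper_width: 0.367
gripper_force: 28.9
```

```bash
python3 - <<'E'
from clip import *
T=cam('top');S=cam('side');s=sense();p=np.array(s['tcp_pos']);R=np.array(s['ee_rot']);print(p,R[:,0],s['wrist_force'],s['gripper_width'],s['time_s'])
print('proj eye,ring pred',[(proj(C,p+R[:,0]*k+[0,0,.026])) for C in(T,S) for k in(.009,.053)])
for C,w in((T,(400,490,190,290)),(S,(350,440,120,200))):
  m=redmask(C,*w);ys,xs=np.nonzero(m);print(m.sum())
  h=cv2.cvtColor(C['img'],cv2.COLOR_RGB2HSV);b=(h[...,0]>100)&(h[...,0]<125)&(h[...,1]>130)
  for y in range(w[2],w[3],2 if C is T else 1): print(y,''.join('#' if m[y,x] else ('b' if b[y,x] else '.') for x in range(w[0],w[1])))
E
```

```text
[ 0.5076 -0.35    0.0445] [ 0.1003 -0.995   0.0007] [ 0.054   0.6726 -0.2768] 0.36762069166218464 34.8
proj eye,ring pred [array([443.4587, 240.9236]), array([460.5524, 239.304 ]), array([391.5432, 156.4816]), array([396.7127, 151.08  ])]
6
190 ..........................................................................................
192 ..........................................................................................
194 ..........................................................................................
196 ..........................................................................................
198 ..........................................................................................
200 ..........................................................................................
202 ..........................................................................................
204 ..........................................................................................
206 ..........................................................................................
208 
[... 10794 characters left out ...]
...................................
193 ..........................................................................................
194 ..........................................................................................
195 ..........................................................................................
196 ..........................................................................................
197 ..........................................................................................
198 ..........................................................................................
199 ..........................................................................................
```

Clip level, eye at side px (391,157) as predicted and above the dish. Lowering.

Request:
step_arm --linear '[[0,0,14],[0,0,14],[0,0,10],[0,0,8],[0,0,5],[0,0,3],[0,0,0]]' --delta_rot '[[0,0,0],[0,0,0],[0,0,0],[0,0,0],[0,0,0],[0,0,0],[0,0,0]]' --grip '[20,20,20,20,20,20,20]'

```text
time_s: 35.67
tcp_pos: [0.5071, -0.3499, -0.01]
ee_rot: [[0.1, -0.995, 0.0], [-0.995, -0.1, -0.0], [0.0, -0.0, -1.0]]
wrist_force: [0.8, 0.4, -0.7]
gripper_width: 0.368
gripper_force: 28.9
```

Request:
step_arm --linear '[[0,0,1.5],[0,0,1.5],[0,0,0]]' --delta_rot '[[0,0,0],[0,0,0],[0,0,0]]' --grip '[20,20,20]'

```text
time_s: 36.05
tcp_pos: [0.507, -0.3498, -0.013]
ee_rot: [[0.1, -0.995, -0.0], [-0.995, -0.1, 0.0], [-0.0, 0.0, -1.0]]
wrist_force: [-0.4, 0.4, 0.5]
gripper_width: 0.366
gripper_force: 28.9
```

Maybe just touching. A bit further in 1 mm steps, watching the force.

Request:
step_arm --linear '[[0,0,1],[0,0,1],[0,0,0]]' --delta_rot '[[0,0,0],[0,0,0],[0,0,0]]' --grip '[20,20,20]'

```text
time_s: 36.42
tcp_pos: [0.507, -0.3498, -0.0151]
ee_rot: [[0.1, -0.995, -0.0], [-0.995, -0.1, 0.0], [-0.0, 0.0, -1.0]]
wrist_force: [0.1, 0.6, -1.3]
gripper_width: 0.367
gripper_force: 28.9
```

```bash
python3 - <<'E'
from clip import *
S=cam('side');s=sense();p=np.array(s['tcp_pos']);R=np.array(s['ee_rot']);print(p,s['wrist_force'],s['time_s'])
m=redmask(S,370,420,145,195);h=cv2.cvtColor(S['img'],cv2.COLOR_RGB2HSV);b=(h[...,0]>100)&(h[...,0]<125)&(h[...,1]>130);im=S['img'].astype(int)
for y in range(155,190): print(y,''.join('#' if m[y,x] else ('d' if im[y,x].max()<50 else('b' if b[y,x] else '.')) for x in range(360,435)))
print([np.round(proj(S,p+R[:,1]*k+[0,0,.02]),1) for k in(-.017,.017)])
E
```

```text
[ 0.5071 -0.3498 -0.0151] [ 1.3029 -0.5909 -1.2211] 36.475
155 ..............ddddddddddddd.dd....dddddd.ddddddd....ddddddddddd............
156 ................bbddddddddbbdb..ddddddddddd..ddd......dd#ddddd.............
157 ...............bbdbdddddddbbbbbbddddddddddd...d......ddddddddd.............
158 ..............bbbbbbdd#dddbbbbbbbbddddddddd..........dddddddd..............
159 .............bbbbbbdddddd.dbbbbbbdddddddddd.d........dddddddd..............
160 ............bbbdbddb#ddd.ddbbbbbbbdddddd#ddddbd.d....ddddddd...............
161 ...........bbbbbbdbb#ddddddbbbbbbbbb.dddddddbbbbdbd.ddddddd................
162 ..........bbbdbbdbbbdddddddbbddb.##ddddddddbbbbbbbbbd###dd.................
163 .........bbbbbbdbbbbd##dddbbbbb####ddddddbbbbbbbbbbbbdd#ddb................
164 ........bbbbdbdbbbbbbdddddbbbb.####ddddd##.bbbbbbbbbdddddbbbbbb............
165 .......bbddbddbbbbbbbddd#dbbb###..dddddd###bbbbbbbbbddd#bbbdbbb............
166 ......bbbdbbbbbbbbbbbdddddbb.##bbbbdd#dd##.bbdbdbbbbddddbbbbbb.............
167 .....bbbbbbbbbbbbbbbbddd#dbb##.bbbb#ddd###.bbbbbbddbbbbbbbbbbb.............
1
[... 1105 characters left out ...]
.............
182 ........................bbdbbbbbbbbbbbbbbbbbbbbbbbbddb.....................
183 ...........................bbbbbbbbbbbbbbbbbbbbbbbbbb......................
184 ...............................bbbbbbbbbbbbbbbbbbbbb.......................
185 ...................................bbbbbbbbbbbbbbbbb.......................
186 ......................................bbbbbbbbbbbbb........................
187 .........................................bbbbbbbbb.........................
188 ..............................................bbb..........................
189 ...........................................................................
[array([383.4, 175.5]), array([393.7, 178.2])]
```

Request:
step_arm --linear '[[0,0,1],[0,0,1],[0,0,0],[0,0,0]]' --delta_rot '[[0,0,0],[0,0,0],[0,0,0],[0,0,0]]' --grip '[20,20,20,20]'

```text
time_s: 36.98
tcp_pos: [0.5073, -0.35, -0.0169]
ee_rot: [[0.1, -0.995, 0.0], [-0.995, -0.1, -0.0], [0.0, -0.0, -1.0]]
wrist_force: [-0.9, -0.4, -0.3]
gripper_width: 0.363
gripper_force: 28.9
```

Request:
step_arm --linear '[[0,0,1],[0,0,1],[0,0,0],[0,0,0]]' --delta_rot '[[0,0,0],[0,0,0],[0,0,0],[0,0,0]]' --grip '[20,20,20,20]'

```text
time_s: 37.48
tcp_pos: [0.5074, -0.3504, -0.0184]
ee_rot: [[0.1, -0.995, 0.001], [-0.995, -0.1, -0.001], [0.001, -0.001, -1.0]]
wrist_force: [-1.3, -3.7, 5.1]
gripper_width: 0.369
gripper_force: 28.7
```

Contact with the floor (5 N). Releasing and rising.

Request:
step_arm --linear '[[0,0,-1],[0,0,0],[0,0,0],[0,0,0],[0,0,0],[0,0,-10],[0,0,-30],[0,0,-50],[0,0,-50]]' --delta_rot '[[0,0,0],[0,0,0],[0,0,0],[0,0,0],[0,0,0],[0,0,0],[0,0,0],[0,0,0],[0,0,0]]' --grip '[20,38,42,50,50,50,50,50,50]'

```text
time_s: 38.6
tcp_pos: [0.5069, -0.3498, 0.1241]
ee_rot: [[0.1, -0.995, 0.0], [-0.995, -0.1, -0.0], [0.0, -0.0, -1.0]]
wrist_force: [1.2, -0.6, 0.2]
gripper_width: 0.576
gripper_force: 0.0
```

Request:
step_arm --linear '[[-40,0,-20],[-60,0,-20],[-60,0,0],[-60,0,0],[0,0,0]]' --delta_rot '[[0,0,0],[0,0,0],[0,0,0],[0,0,0],[0,0,0]]' --grip '[50,50,50,50,50]'

```text
time_s: 39.22
tcp_pos: [0.485, -0.1285, 0.1631]
ee_rot: [[0.106, -0.994, 0.002], [-0.994, -0.106, 0.0], [-0.0, -0.002, -1.0]]
wrist_force: [-0.0, -0.6, -0.5]
gripper_width: 0.57
gripper_force: 0.0
```

```bash
python3 - <<'E'
from clip import *
T=cam('top');S=cam('side');s=sense();print(s['tcp_pos'],s['wrist_force'],s['time_s'])
h=cv2.cvtColor(T['img'],cv2.COLOR_RGB2HSV);b=(h[...,0]>100)&(h[...,0]<125)&(h[...,1]>130);m=redmask(T,400,490,190,290)
for y in range(206,276): print(y,''.join('#' if m[y,x] else('b' if b[y,x] else '.') for x in range(412,482)))
for n in('clip_eye','clip_ring'):
  a=landmark_of('top',n);c=landmark_of('side',n);print(n,tri(T,a[0]['point'],S,c[0]['point']) if a and c else (a[:1],c[:1]))
# bystanders: frame differences against the first pictures
for C,f in((T,'t0'),(S,'s0')):
  d=np.abs(C['img'].astype(int)-cv2.imread(f'pics/{f}.png')[:,:,::-1].astype(int)).max(2)
  for q in('jar','bottle','hammer','solder_reel','brush_pot','pick','cradle'):
    l=silhouettes('top' if C is T else 'side',q)
    if l: print(f,q,round(l[0]['score'],2),'changed px',int((d[l[0]['mask']]>60).sum()),'of',int(l[0]['mask'].sum()))
E
```

```text
[ 0.4855 -0.1311  0.1627] [0.2177 0.3693 0.6329] 39.325
206 ......................................................................
207 ......................................................................
208 ......................................................................
209 ......................................................................
210 ......................................................................
211 ..............................................bbbbbbbbbb..............
212 ...................................bbbbbbbbbbbbbbbbbbbbb..............
213 ........................bbbbbbbbbbbbbbbbbbbbbbbbbbbbbbbb..............
214 .............bbbbbbbbbbbbbbbbbbbbbbbbbbbbbbbbbbbbbbbbbbbb.............
215 ........bbbbbbbbbbbbbbbbbbbbbbbbbbbbbbbbbbbbbbbbbbbbb.bbb.............
216 ......b.bbbbbbbbbbbbbbbbbbbbbbbbbbbbbbbbbbbbbbbbbbbbbbbbb.............
217 ......b.bbbbbbbbbbbbbbbbbbbbbbbbbbbbbbbbbbbbbbbbbbbbbbbbb.............
218 ........bbbbbbbbbbbbbbbbbbbbbbbbbbbbbbbbbbbbbbbbbbbbbbbbb.............
219 ......b.bbbbbbbbbbbbbbbbbbbbbbbbbbbbbbbbbbbbbbbbbbbbbbbbb........
[... 4165 characters left out ...]
........................................
clip_eye (array([ 0.5047, -0.3559,  0.0106]), np.float64(0.0010973804369512129))
clip_ring (array([ 0.6674, -0.2238, -0.2646]), np.float64(0.5952736353236731))
t0 jar 0.83 changed px 0 of 544
t0 bottle 0.78 changed px 0 of 451
t0 hammer 0.79 changed px 1 of 458
t0 solder_reel 0.77 changed px 0 of 618
t0 brush_pot 0.88 changed px 0 of 978
t0 pick 0.56 changed px 32 of 488
t0 cradle 0.69 changed px 1 of 902
s0 jar 0.71 changed px 0 of 708
s0 bottle 0.64 changed px 0 of 829
s0 hammer 0.59 changed px 0 of 1125
s0 solder_reel 0.74 changed px 0 of 838
s0 brush_pot 0.76 changed px 0 of 785
s0 pick 0.74 changed px 47 of 406
s0 cradle 0.94 changed px 0 of 1299
```

The clip lies flat and inside the dish, and the bystanders are unmoved. A last check of the pick against the first pictures.

```bash
python3 - <<'E'
from m import *
for n,f in(('top','t0'),('side','s0')):
  C=cam(n);C0=dict(C);C0['img']=cv2.imread(f'pics/{f}.png')[:,:,::-1].copy()
  for c in(C0,C): r=rect(c,blob(yellow(c)),.07);print(f,r[0],r[2],r[4])
  d=np.abs(C['img'].astype(int)-C0['img'].astype(int)).max(2)>60
  w=d[205:275,120:215] if n=='top' else d[240:330,220:265]
  print(w.sum(),np.c_[np.nonzero(w)][:, ::-1].mean(0)+((120,205) if n=='top' else (220,240)))
print(sense()['time_s'])
E
```

```text
t0 [486.7727 356.8157] (16.171138763427734, 118.08456420898438) 126.57202668135616
t0 [487.1333 357.9494] (15.901308059692383, 118.11410522460938) 126.29908034311937
29 [154.1034 248.0345]
s0 [482.121 362.574] (13.752582550048828, 115.9120101928711) 126.7155459272814
s0 [482.6544 363.4956] (15.53068733215332, 115.97562408447266) 126.38344414629825
56 [238.4464 288.1964]
40.325
```

The pick is within about 1 mm and 0.3° of its first pose. Handing in.

```bash
python3 -c "
from station import *
print(finish_job())"
```

```text
the job is handed in; nothing more can be done
None
```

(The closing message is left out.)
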